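# Put a sample home and turn its tag to done

## Task

The sample in the screw-cap bottle has been measured. With the fingertips and without picking anything up, push the bottle back in its bay until it stands against the rear wall, then flip the tag in front of that bay right over, away from you, so that it lies back over the bay and shows its tick. Do it gently, keep the bottle upright on the tray floor, and leave the beakers, the other two tags and the things lying round the tray as they are.

Things in the scene. Friction and masses are not known exactly. Their poses are not given: they have to be found in the camera images.
- tray: aluminium tray fixed to the worktop, three open bays side by side. Origin at worktop height below the middle of the tags' hinge line; x level to the rear of the bays, y to the left bay, z up. Bays centred at y = +92, 0, -92 mm, 89 wide inside; floor 5 mm up, partitions 45, rear wall 55 mm high with its inner face at x = 142. Front wall at x = 0, see point tag_mid_hinge
- tag_mid_hinge (a point): point on the hinge axis of all three tags, at the middle bay: 56 mm above the worktop, axis along the tray's y. The front wall below it ends in a sloping flange that reaches 12 mm to either side of the axis; the hinge blocks between the tags rise to about 62 mm above the worktop
- bottle_mid (a point): centre (37 mm above its underside) of the screw-cap bottle, the only bottle in the tray: round, 48 mm wide up to 67 mm, then a narrower cap, 75 mm high, about 0.06 kg, upright on the floor of one of the bays, its front 50 to 70 mm behind the hinge line, in the way of the tag. Touching the rear wall, its axis is at tray x = 118 mm. Pushed low down (about 20 mm above the tray floor) it slides without tipping
- bottle: the same screw-cap bottle; origin at the centre of its underside, z up along its axis
- beaker_plain: open glass beaker with straight wall, 57 mm wide, 70 mm high, loose in another bay, origin at the centre of its underside; not to be disturbed
- beaker_rim: open glass beaker with flared rim, 53 mm wide, 65 mm high, loose in the remaining bay, origin at the centre of its underside; not to be disturbed
- timer: bench timer, 52 x 68 x 16 mm, lying loose on the worktop to the right of the tray, origin at the centre of its underside; a bystander
- marker_0: marker pen, 122 mm long, 19 mm thick, lying loose on the worktop to the left of the tray, origin at the centre of its underside; a bystander
- tag_left (a joint): hinge of the left tag (tray y = +92 mm): 0 = folded to the front, ring up, sloping 6 deg down; grows as it is raised and turned over; 1.68 = upright; 3.14 = folded back over its bay, tick up, sloping 6 deg up. White plate 64 mm wide, 4 thick, reaching 84 mm from the hinge axis; 35 g. Damped: it falls gently to whichever side of upright it is left on and rests on its stop
- tag_left_edge (a point): middle of the free edge of the left tag, a round bead 7 mm thick and 60 mm long; moves with the tag. 47 mm above the worktop when the tag is folded to the front, with about 43 mm free below the bead
- tag_mid (a joint): hinge of the middle tag (tray y = 0): 0 = folded to the front, ring up, sloping 6 deg down; grows as it is raised and turned over; 1.68 = upright; 3.14 = folded back over its bay, tick up, sloping 6 deg up. White plate 64 mm wide, 4 thick, reaching 84 mm from the hinge axis; 35 g. Damped: it falls gently to whichever side of upright it is left on and rests on its stop
- tag_mid_edge (a point): middle of the free edge of the middle tag, a round bead 7 mm thick and 60 mm long; moves with the tag. 47 mm above the worktop when the tag is folded to the front, with about 43 mm free below the bead
- tag_right (a joint): hinge of the right tag (tray y = -92 mm): 0 = folded to the front, ring up, sloping 6 deg down; grows as it is raised and turned over; 1.68 = upright; 3.14 = folded back over its bay, tick up, sloping 6 deg up. White plate 64 mm wide, 4 thick, reaching 84 mm from the hinge axis; 35 g. Damped: it falls gently to whichever side of upright it is left on and rests on its stop
- tag_right_edge (a point): middle of the free edge of the right tag, a round bead 7 mm thick and 60 mm long; moves with the tag. 47 mm above the worktop when the tag is folded to the front, with about 43 mm free below the bead
Mind the look-alikes: they are no part of the job. Leave any red look-alike of the bottle alone.

How it is judged:
On the way, in this order (a step that is already met when the one before it is completed fails the run):
1. the bottle stands upright against the rear wall of its bay, the tag in front of it still folded to the front (x of bottle_mid in the frame of tray above 0.112 m and angle between bottle's own z axis and vertical below 0.05 rad and height (world z) of bottle_mid below 0.0475 m and ((y of bottle_mid in the frame of tray above 0.046 m and value of joint tag_left below 0.3 rad) or (y of bottle_mid in the frame of tray between -0.046 and 0.046 m and value of joint tag_mid below 0.3 rad) or (y of bottle_mid in the frame of tray below -0.046 m and value of joint tag_right below 0.3 rad))), for 0.2 s.
2. the tag in front of the bottle lies folded back over the bay, tick up (((y of bottle_mid in the frame of tray above 0.046 m and value of joint tag_left above 3.05 rad) or (y of bottle_mid in the frame of tray between -0.046 and 0.046 m and value of joint tag_mid above 3.05 rad) or (y of bottle_mid in the frame of tray below -0.046 m and value of joint tag_right above 3.05 rad))), for 0.2 s.
At the end, for the whole second after the job is handed in: The bottle stands upright (within 0.05 rad) on the floor of its bay within 6 mm of the rear wall; the tag in front of it is folded right back (hinge above 3.05 rad of 3.14); the other two tags lie to the front (below 0.1 rad); all at rest (x of bottle_mid in the frame of tray above 0.112 m and angle between bottle's own z axis and vertical below 0.05 rad and height (world z) of bottle_mid below 0.0475 m and ((y of bottle_mid in the frame of tray above 0.046 m and value of joint tag_left above 3.05 rad) or (y of bottle_mid in the frame of tray between -0.046 and 0.046 m and value of joint tag_mid above 3.05 rad) or (y of bottle_mid in the frame of tray below -0.046 m and value of joint tag_right above 3.05 rad)) and (y of bottle_mid in the frame of tray above 0.046 m or value of joint tag_left below 0.1 rad) and (y of bottle_mid in the frame of tray between -0.046 and 0.046 m or value of joint tag_mid below 0.1 rad) and (y of bottle_mid in the frame of tray below -0.046 m or value of joint tag_right below 0.1 rad) and linear speed of each of bottle, beaker_plain, beaker_rim below 0.01 m/s); the robot touches nothing.
It fails at once if the bottle is lifted more than 12 mm off the tray floor or tipped more than 0.35 rad (height (world z) of bottle_mid above 0.0545 m or angle between bottle's own z axis and vertical above 0.35 rad).
It fails at once if another bay's tag is raised by more than 0.4 rad ((not (y of bottle_mid in the frame of tray above 0.046 m) and value of joint tag_left above 0.4 rad) or (not (y of bottle_mid in the frame of tray between -0.046 and 0.046 m) and value of joint tag_mid above 0.4 rad) or (not (y of bottle_mid in the frame of tray below -0.046 m) and value of joint tag_right above 0.4 rad)).
It fails at once if a tag is handled with more than 20 N (contact force between any of the arm, the fingers and tag_left above 20 N or contact force between any of the arm, the fingers and tag_mid above 20 N or contact force between any of the arm, the fingers and tag_right above 20 N).
It fails at once if a beaker is moved more than 20 mm (distance of any of beaker_plain, beaker_rim from where it was at the start of the episode above 0.02 m).
It fails at once if the timer or the marker is moved more than 20 mm (distance of any of timer, marker_0 from where it was at the start of the episode above 0.02 m).
It also fails if it takes over 53 s, if anything falls off the work surface, if the arm or the gripper's body presses on something with over 40 N, if the wrist force passes 120 N, or if a joint passes its speed limit or range.

## Robot

A 7-joint arm with a two-finger parallel gripper is mounted at the origin on a cart in front of the work surface, level with it; the furniture and walls round the work are solid. World frame = base frame: x ahead of the robot, y to its left, z up, the work surface at z = 0. Lengths are in m, angles in rad, forces in N, time in s.
With the tool pointing down it reaches from about 0.425 to 0.925 m from the base axis. Payload 6.8 kg.
Tool frame: the origin (TCP) lies midway between the tips of the shut fingers; the grasp point (between the pads) lies 19 mm behind it; z points along the fingers, y is the direction in which the jaws open and shut (so a half turn about z gives the same grasp; the last joint's range is limited). The gripper opens to 85 mm and grips with 20 to 120 N. Pads are 22 mm wide; open, the fingers measure 114 mm over their backs; the gripper's body (76 mm by 85 mm) begins 54 mm behind the grasp point. The pads swing forward as they close: fully open they stand 13 mm farther back than shut.
Start: joints at [-1.35, 0.477, 0.022, 1.555, -0.011, 1.109, -0.083], TCP at [0.218, 0.639, 0.231] pointing down, gripper open.
Joint ranges: [-2.96, 2.96], [-0.34, 2.1], [-1.41, 1.46], [0.24, 2.44], [-1.37, 4.51], [0.17, 1.92], [-2.96, 2.96]. Speed limits (rad/s): [2.39, 2.39, 3.14, 3.14, 3.14, 3.14, 3.14].

## Interface

Orientations are given as a rotation vector (axis times angle).
In Python, from bench import r, imaging gives the robot as it stands.
- The arm moves only by the tool jog_arm, never from a script. Its argument "rows" is a list of rows, each an object with "delta_rot": the turn, a rotation vector about the tool's x, y, z in degrees, a list of three; "xyz": the shift along the tool's x, y, z in cm, a list of three; "fingers": the closure, from 0 (fully open) to 1 (shut). A call has exactly 5 rows; each row is the pose to reach, as a shift and turn from the pose measured when the call began, along the tool's axes at that moment; what a row does not reach only later rows make up. A row lasts 1/12 s, in which the tool goes at most 41.7 mm and 7.16 degrees, less where a joint would pass 70% of its speed; a pose out of reach is approached as far as the arm can. A call with a gripper value outside its range is refused whole. The fingers move at their own pace and stop on an object; "grip_force" is the grip in N (left out, the last holds). Time passes only in rows, so rows that repeat a pose let the fingers close, or fill a call up. It gives the time, the measured TCP pose, the force and the opening at its end, in the units of the state.
- r.get_obs(): the state, without advancing time (a new reading comes with each control period).
- imaging.grab_frame(name): name is "scene" or "side" or "wrist"; returns the picture (400x640x3 uint8, blue, green, red); there is no depth.
- imaging.camera_info(name): a dict with "camera_matrix" (3x3 intrinsics, pixels), "xyz" and "attitude" of the camera in the world. Camera axes: x right, y down, z forward; pixel columns grow to the right and rows downward; lengths in m; the calibration is good to about 2 mm. A picture is of the moment at which its call begins: read the wrist's pose just before it. camera_info takes no time and is no camera call; for the wrist camera it gives the pose at the moment of the call.
- r.hand_in(): hands the job in, once; it reports no verdict.
Trained networks look in the newest picture that a camera, given by its name, has taken for a name from the list of things; names that differ only in an ending like _2 or _b are one class to them, and where a whole thing is asked for, a point or a joint stands for the part that bears it (a point fixed in the world has none). Each returns a list of dicts, best first, with "conf" (0 to 1); they miss things now and then, are a little off and sometimes report something else, mostly with a low value. They report only what shows in the picture. A call takes as long as a camera call. They do not tell look-alikes from the thing itself.
- imaging.find_in(camera, query): "position" ([column, row] in pixels, amid what is visible of it).
- imaging.cut_out(camera, query): "region" (400x640 bool, what is visible of it) and "position" ([column, row] in pixels, amid what is visible of it).
- imaging.tip_of(camera, query): "position" ([column, row] in pixels: a listed point, or the origin of a listed thing).
The state is a dict: "clock": time; "joints": joint angles; "qvel": joint speeds; "tau": joint torques, N m; "tcp_pos": TCP position; "orientation": TCP orientation; "contact_force": force on the tool from outside, world axes, zero at the start; "moment": the same for the moment, N m; "grip_width": finger opening in m.
Only numpy, scipy, OpenCV 4.12 (cv2) and the standard library are available. Lean on these libraries where they do the work, as an engineer would, in place of code of your own. Each camera call takes 0.05 s, during which the arm holds its last target.

## Working session

There is one attempt and no reset: what is moved stays moved. The work goes in short steps, Python scripts to look and compute and a tool call to move; the robot and the scene stay as the last step left them, time stands still between calls to the robot, and variables do not carry over. Pictures are saved under pics/ and viewed, and the job is handed in when it is done.

Besides the shell and the picture viewer there is one more tool, called after "Call:" as name(argument=value, ...), one argument or row to a line, values as JSON. jog_arm: Moves the arm, as the interface text tells. Its arguments: {"type":"object","properties":{"rows":{"type":"array","items":{"type":"object","properties":{"delta_rot":{"type":"array","items":{"type":"number"}},"xyz":{"type":"array","items":{"type":"number"}},"fingers":{"type":"number"}}}},"grip_force":{"type":"number"}},"required":["rows"]}

```bash
mkdir -p pics; ls; cat > h.py <<'E'
import numpy as np, cv2
from scipy.spatial.transform import Rotation as R
from bench import r, imaging
def cam(n):
    c=imaging.camera_info(n); K=np.array(c["camera_matrix"]); a=np.array(c["attitude"])
    Rm=a if a.shape==(3,3) else R.from_rotvec(a).as_matrix()
    return K,Rm,np.array(c["xyz"])
def ray(n,p):
    K,Rm,t=cam(n); d=Rm@np.linalg.inv(K)@np.array([p[0],p[1],1.]); return t,d
def onz(n,p,z):
    t,d=ray(n,p); return t+d*(z-t[2])/d[2]
def proj(n,P):
    K,Rm,t=cam(n); q=K@(Rm.T@(np.array(P)-t)); return q[:2]/q[2]
def tri(obs):
    A=np.zeros((3,3));b=np.zeros(3)
    for n,p in obs:
        t,d=ray(n,p); d=d/np.linalg.norm(d); M=np.eye(3)-np.outer(d,d); A+=M;b+=M@t
    return np.linalg.solve(A,b)
E
python3 - <<'E'
from h import *
o=r.get_obs(); print(o)
for n in("scene","side","wrist"):
    print(n,imaging.camera_info(n)); cv2.imwrite(f"pics/{n}0.png",imaging.grab_frame(n))
E
```

```text
pics
{'clock': 0.0, 'joints': array([-1.35011002,  0.47783713,  0.0223614 ,  1.55641395, -0.01149916,
        1.1092866 , -0.08312151]), 'qvel': array([ 1.01884686e-04, -4.32364645e-04, -9.37656166e-04,  6.83938303e-04,
        1.82565856e-04, -9.90403944e-07,  1.18268018e-03]), 'tau': array([ 2.82457449e-04, -5.96456838e+01,  1.60749838e+00, -2.81199753e+01,
        1.23120222e-02,  9.32687894e-03, -1.47738871e-05]), 'tcp_pos': array([0.21779505, 0.63829559, 0.23031713]), 'orientation': array([-5.14136698e-01, -3.09908147e+00,  2.84327860e-03]), 'contact_force': array([ 0.02432959,  0.42179614, -0.30160769]), 'moment': array([-0.01110389,  0.06489358,  0.01495885]), 'grip_width': 0.08525575069108816}
scene {'camera_matrix': array([[441.86406963,   0.        , 316.511676  ],
       [  0.        , 441.86406963, 191.28376083],
       [  0.        ,   0.        ,   1.        ]]), 'xyz': array([-0.03732448, -0.46552492,  0.8186676 ]), 'attitude': array([-2.18562183,  0.76666452, -0.37398261])}
side {'camera_matrix': array([[460.77492116,   0.        , 319.83188218],
       [  0.        , 460.77492116, 196.91737862],
       [  0.        ,   0.        ,   1.        ]]), 'xyz': array([0.45011169, 1.50590938, 0.5977798 ]), 'attitude': array([-0.07580373,  2.5762139 , -1.75592883])}
wrist {'camera_matrix': array([[306.65860027,   0.        , 327.50446038],
       [  0.        , 306.65860027, 198.7326267 ],
       [  0.        ,   0.        ,   1.        ]]), 'xyz': array([0.14992826, 0.6620468 , 0.3724072 ]), 'attitude': array([2.35485823, 1.6856293 , 0.24359092])}
```

View pics/scene0.png

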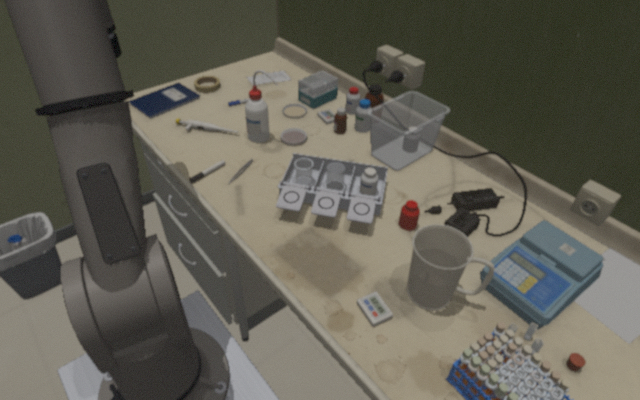

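View pics/side0.png

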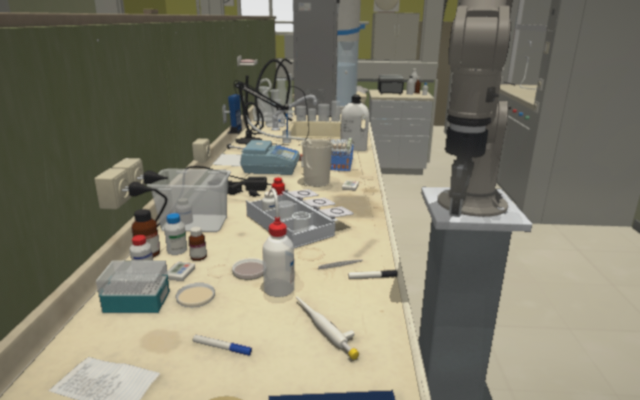

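View pics/wrist0.png

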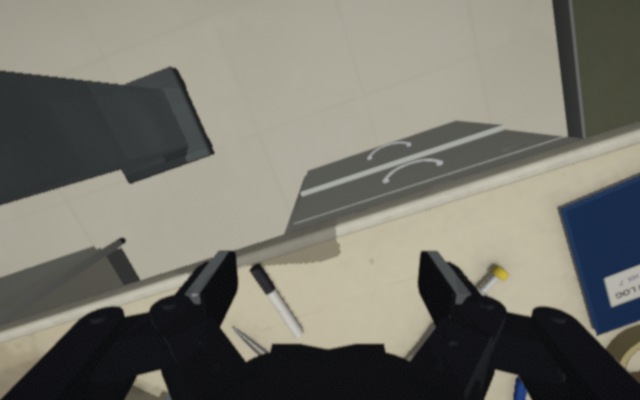

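```bash
python3 - <<'E'
from h import *
res={}
for n in("scene","side"):
    imaging.grab_frame(n)
    for q in("tag_mid_hinge","bottle_mid","bottle","tag_left_edge","tag_mid_edge","tag_right_edge","beaker_plain","beaker_rim","timer","marker_0"):
        d=imaging.tip_of(n,q); print(n,q,[(np.round(x["position"],1).tolist(),round(x["conf"],2)) for x in d[:3]])
print(r.get_obs()["clock"])
E
```

```text
scene tag_mid_hinge [([333.1, 190.1], 0.58)]
scene bottle_mid [([367.9, 180.5], 0.8), ([412.8, 215.4], 0.71)]
scene bottle [([368.9, 190.0], 0.89), ([408.5, 224.1], 0.72), ([288.9, 205.7], 0.47)]
scene tag_left_edge [([285.3, 206.7], 0.62), ([331.9, 186.6], 0.47)]
scene tag_mid_edge [([321.1, 213.2], 0.61)]
scene tag_right_edge [([359.3, 223.3], 0.82)]
scene beaker_plain [([333.8, 186.2], 0.96), ([366.8, 189.5], 0.54)]
scene beaker_rim [([300.0, 183.1], 0.73)]
scene timer [([374.3, 309.0], 0.86)]
scene marker_0 []
side tag_mid_hinge [([308.0, 204.8], 0.68)]
side bottle_mid [([277.3, 188.4], 0.75), ([269.4, 202.0], 0.58)]
side bottle [([270.7, 215.4], 0.74), ([275.0, 196.1], 0.73), ([331.8, 202.7], 0.37)]
side tag_left_edge []
side tag_mid_edge [([331.1, 202.0], 0.69)]
side tag_right_edge [([311.9, 194.6], 0.45)]
side beaker_plain [([283.5, 226.8], 0.74)]
side beaker_rim [([304.9, 237.3], 0.88)]
side timer [([348.9, 186.5], 0.54)]
side marker_0 [([371.2, 276.1], 0.53)]
1.25
```

```bash
python3 - <<'E'
from h import *
S="scene"
print("hinge",onz(S,(333.1,190.1),.056),tri([(S,(333.1,190.1)),("side",(308,204.8))]))
print("bm",onz(S,(367.9,180.5),.042),tri([(S,(367.9,180.5)),("side",(269.4,202))]))
print("bo",onz(S,(368.9,190),.005),tri([(S,(368.9,190)),("side",(270.7,215.4))]))
for q,p in dict(L=(285.3,206.7),M=(321.1,213.2),R=(359.3,223.3)).items(): print(q,onz(S,p,.047))
print("bp",onz(S,(333.8,186.2),.005),"br",onz(S,(300,183.1),.005))
im=cv2.imread("pics/scene0.png")[140:240,260:430]; cv2.imwrite("pics/z0.png",cv2.resize(im,None,fx=4.7,fy=4.7,interpolation=2))
im=cv2.imread("pics/side0.png")[170:260,230:370]; cv2.imwrite("pics/z1.png",cv2.resize(im,None,fx=5,fy=5,interpolation=2))
E
```

```text
hinge [0.56433736 0.18094938 0.056     ] [0.5583129  0.18147913 0.05306718]
bm [0.67785053 0.16436941 0.042     ] [0.67608404 0.16171347 0.04591209]
bo [0.68471998 0.16234043 0.005     ] [0.67857534 0.16141612 0.00391301]
L [0.43276093 0.21458115 0.047     ]
M [0.48953796 0.13987206 0.047     ]
R [0.54082421 0.05433389 0.047     ]
bp [0.61721943 0.23579462 0.005     ] br [0.54971396 0.30562581 0.005     ]
```

View pics/z0.png

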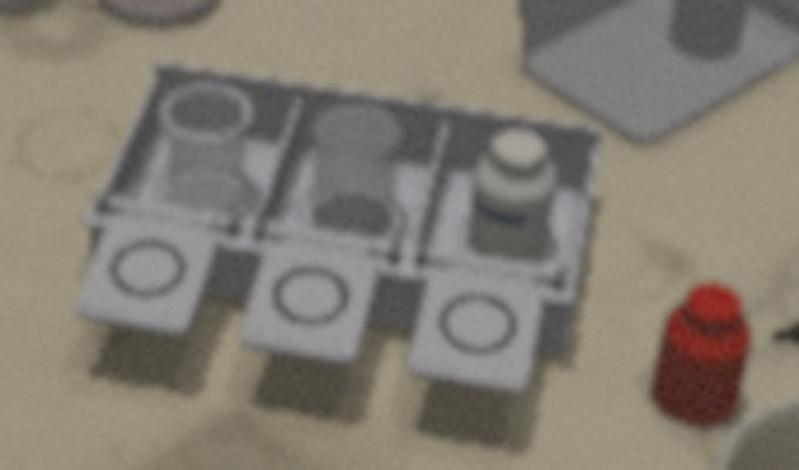

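View pics/z1.png

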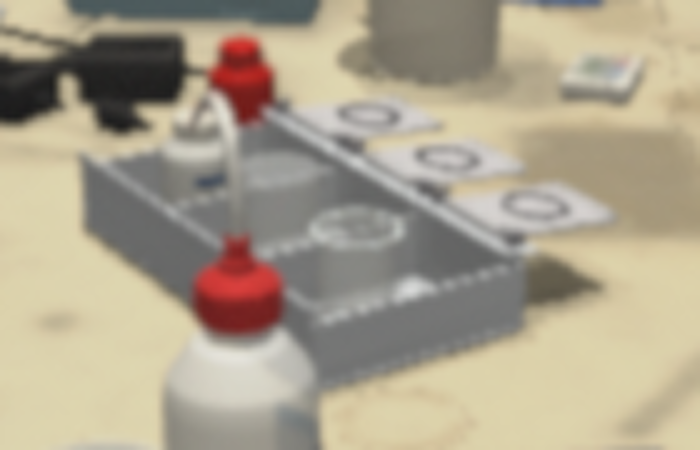

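```bash
cat > fit.py <<'E'
from h import *
from scipy.optimize import least_squares
def s(u,v): return (260+u/4.7,140+v/4.7)
def d(u,v): return (230+u/5,170+v/5)
O=[("scene",s(598,132),(144,-138.5,55)),("scene",s(157,68),(144,138.5,55)),
("side",d(82,155),(144,-138.5,55)),("side",d(322,322),(144,138.5,55)),
("scene",s(410,372),(-85,-60,46)),("scene",s(525,388),(-85,-124,46)),("scene",s(245,345),(-85,32,46)),("scene",s(355,360),(-85,-32,46)),
("scene",s(80,312),(-85,124,46)),("scene",s(188,332),(-85,60,46)),
("side",d(612,214),(-85,124,46)),("side",d(523,172),(-85,32,46)),("side",d(440,124),(-85,-60,46)),
("scene",(333.1,190.1),(0,0,56)),("side",(308,204.8),(0,0,56)),
]
def W(p,X):
    c,q=np.cos(p[2]),np.sin(p[2]); X=np.array(X)/1000
    return np.array([p[0]+c*X[0]-q*X[1],p[1]+q*X[0]+c*X[1],X[2]])
C={n:cam(n) for n in("scene","side")}
def pr(n,P):
    K,Rm,t=C[n]; q=K@(Rm.T@(P-t)); return q[:2]/q[2]
f=lambda p:np.concatenate([pr(n,W(p,X))-np.array(u) for n,u,X in O])
if __name__=="__main__":
    k=least_squares(f,[.56,.18,.59],loss="soft_l1"); print(k.x,np.degrees(k.x[2])); print(np.round(f(k.x).reshape(-1,2),1))
    p=k.x; c,q=np.cos(p[2]),np.sin(p[2])
    for P in [(.678,.164),(.6786,.1614),(.6172,.2358),(.5497,.3056)]:
        e=np.array(P)-p[:2]; print(1000*np.array([c*e[0]+q*e[1],-q*e[0]+c*e[1]]))
E
python3 fit.py
```

```text
[0.55660548 0.18498739 0.67574188] 38.71715762692199
[[ 0.2 -2.3]
 [-0.8 -2.3]
 [-2.  -1.5]
 [-3.  -3.6]
 [-0.2 -0.2]
 [ 0.9  0.6]
 [-1.2 -0.3]
 [ 0.4  0.6]
 [-1.3  1. ]
 [ 0.1  0.7]
 [ 0.8  0.2]
 [ 0.  -0.9]
 [-0.2 -0. ]
 [-3.2  0.4]
 [-1.3 -1.7]]
[ 81.59012805 -92.30466568]
[ 80.43203547 -94.70858365]
[79.06054596  1.74575279]
[70.05238217 98.42637641]
```

```bash
cat >> h.py <<'E'
T=[0.557,0.185,np.radians(38.7)]
def t2w(x,y,z,T=T):
    c,q=np.cos(T[2]),np.sin(T[2]); x/=1000;y/=1000
    return np.array([T[0]+c*x-q*y,T[1]+q*x+c*y,z/1000])
def w2t(P,T=T):
    c,q=np.cos(T[2]),np.sin(T[2]); e=np.array(P)[:2]-T[:2]
    return 1000*np.array([c*e[0]+q*e[1],-q*e[0]+c*e[1],P[2]])
def tool(pitch=0,yaw=None,T=T):
    "x_tool along tray x (heading yaw), y=-tray y, z down; pitch deg tips forward"
    a=T[2] if yaw is None else yaw
    x=np.array([np.cos(a),np.sin(a),0]); z=np.array([0,0,-1.]); y=np.cross(z,x)
    M=np.stack([x,y,z],1)
    return M@R.from_rotvec([0,np.radians(pitch),0]).as_matrix()
def delta(P,M):
    o=r.get_obs(); A=R.from_rotvec(o["orientation"]).as_matrix()
    print("now t=%.2f"%o["clock"],"tcp",np.round(o["tcp_pos"],4),"tray",np.round(w2t(o["tcp_pos"]),1),"F",np.round(o["contact_force"],1),"w",round(o["grip_width"],3),"q",np.round(o["joints"],2))
    print("xyz cm",np.round(A.T@(P-o["tcp_pos"])*100,2),"rot deg",np.round(np.degrees(R.from_matrix(A.T@M).as_rotvec()),1))
E
python3 - <<'E'
from h import *
print(onz("scene",(258,138),0))
print(tool()[:,2],tool(45)[:,2])
delta(t2w(30,-92,200),tool())
E
```

```text
[0.58459073 0.57555763 0.        ]
[ 0.  0. -1.] [ 0.55184763  0.44211332 -0.70710678]
now t=1.25 tcp [0.218  0.6389 0.2313] tray [ 19.2 566.2 231.3] F [0.5 0.4 0.3] w 0.086 q [-1.35  0.48  0.02  1.56 -0.01  1.11 -0.08]
xyz cm [-56.12 -34.41   3.13] rot deg [ -0.   -0.  122.5]
```

Call:
jog_arm(
  rows=[
    {"xyz": [-15,-9,0],"delta_rot": [0,0,30],"fingers": 0.8},
    {"xyz": [-15,-9,0],"delta_rot": [0,0,30],"fingers": 0.8},
    {"xyz": [-15,-9,0],"delta_rot": [0,0,30],"fingers": 0.8},
    {"xyz": [-15,-9,0],"delta_rot": [0,0,36],"fingers": 0.8},
    {"xyz": [-18,-11,0],"delta_rot": [0,0,36],"fingers": 0.8},
  ],
)

```text
clock: 1.67
tcp_pos: [0.3524, 0.4772, 0.2316]
orientation: [1.451, 2.787, 0.001]
contact_force: [0.4, 0.0, -0.0]
grip_width: 0.0255
```

```bash
python3 - <<'E'
from h import *
delta(t2w(30,-92,200),tool())
E
```

```text
now t=1.67 tcp [0.3524 0.4772 0.2316] tray [ 23.  356.  231.6] F [ 0.4  0.  -0. ] w 0.026 q [-1.2   0.34  0.2   1.77 -0.08  1.04 -0.36]
xyz cm [-44.66   3.59   3.14] rot deg [ 0.  -0.  86.3]
```

Call:
jog_arm(
  rows=[
    {"xyz": [-4,0.3,0],"delta_rot": [0,0,7],"fingers": 0.8},
    {"xyz": [-8,0.6,0],"delta_rot": [0,0,14],"fingers": 0.8},
    {"xyz": [-12,1,0],"delta_rot": [0,0,21],"fingers": 0.8},
    {"xyz": [-16,1.3,0],"delta_rot": [0,0,28],"fingers": 0.8},
    {"xyz": [-20,1.6,0],"delta_rot": [0,0,35],"fingers": 0.8},
  ],
)

```text
clock: 2.08
tcp_pos: [0.4812, 0.3209, 0.2319]
orientation: [-2.228, -2.215, -0.002]
contact_force: [-0.7, 0.8, -0.2]
grip_width: 0.0169
```

```bash
python3 - <<'E'
from h import *
delta(t2w(30,-92,200),tool())
E
```

```text
now t=2.08 tcp [0.4812 0.3209 0.2319] tray [ 25.8 153.5 231.9] F [-0.7  0.8 -0.2] w 0.017 q [-1.01  0.33  0.39  1.81 -0.15  1.03 -0.56]
xyz cm [-18.81  15.78   3.17] rot deg [ 0.  -0.1 51. ]
```

Call:
jog_arm(
  rows=[
    {"xyz": [-3,2.5,0],"delta_rot": [0,0,7],"fingers": 0.8},
    {"xyz": [-6,5,0],"delta_rot": [0,0,14],"fingers": 0.8},
    {"xyz": [-9,7.5,0],"delta_rot": [0,0,21],"fingers": 0.8},
    {"xyz": [-12,10,0],"delta_rot": [0,0,28],"fingers": 0.8},
    {"xyz": [-15,12.6,0],"delta_rot": [0,0,35],"fingers": 0.8},
  ],
)

```text
clock: 2.5
tcp_pos: [0.6072, 0.1688, 0.2321]
orientation: [-2.794, -1.434, -0.003]
contact_force: [0.1, 1.7, 0.1]
grip_width: 0.0171
```

```bash
python3 - <<'E'
from h import *
delta(t2w(5,-92,200),tool())
E
```

```text
now t=2.50 tcp [0.6072 0.1688 0.2321] tray [ 29.1 -44.  232.1] F [0.1 1.7 0.1] w 0.017 q [-0.79  0.45  0.57  1.7  -0.27  1.08 -0.75]
xyz cm [-3.62  3.97  3.2 ] rot deg [-0.  -0.1 15.6]
```

Go to slightly in front (x=5) for a wrist-camera view before entering.

Call:
jog_arm(
  rows=[
    {"xyz": [-1.2,1.4,0.3],"delta_rot": [0,0,6],"fingers": 0.8},
    {"xyz": [-2.5,2.8,0.6],"delta_rot": [0,0,12],"fingers": 0.8},
    {"xyz": [-3.6,4.0,1],"delta_rot": [0,0,15.6],"fingers": 0.8},
    {"xyz": [-3.6,4.0,1],"delta_rot": [0,0,15.6],"fingers": 0.8},
    {"xyz": [-3.6,4.0,1],"delta_rot": [0,0,15.6],"fingers": 0.8},
  ],
)

```text
clock: 2.92
tcp_pos: [0.6187, 0.1156, 0.222]
orientation: [-2.963, -1.041, -0.002]
contact_force: [-1.0, -0.1, -0.0]
grip_width: 0.0172
```

```bash
python3 - <<'E'
from h import *
delta(t2w(30,-92,200),tool())
im=imaging.grab_frame("wrist"); cv2.imwrite("pics/w1.png",im)
for q in("tag_mid_hinge","bottle_mid","tag_mid_edge","tag_right_edge"):
    d=imaging.tip_of("wrist",q); print(q,[(np.round(x["position"],1).tolist(),round(x["conf"],2)) for x in d[:3]])
print(cam("wrist"))
for n,X in dict(rr=(142,-136.5,55),rl=(142,-47.5,55),h=(0,-92,56),pm=(142,-46,45),tl=(-84,-60,47),tr=(-84,-124,47)).items(): print(n,np.round(proj("wrist",t2w(*map(float,X)))))
E
```

```text
now t=2.92 tcp [0.6187 0.1156 0.222 ] tray [  4.8 -92.7 222. ] F [-1.  -0.1 -0. ] w 0.017 q [-0.75  0.47  0.64  1.71 -0.32  1.06 -0.9 ]
xyz cm [ 2.52 -0.07  2.2 ] rot deg [-0.  -0.1  0. ]
tag_mid_hinge [([332.7, 108.5], 0.72), ([238.3, 189.7], 0.58)]
bottle_mid [([332.6, 110.9], 0.7), ([433.2, 200.8], 0.58)]
tag_mid_edge [([247.3, 261.1], 0.68)]
tag_right_edge [([325.7, 263.9], 0.8)]
(array([[306.65860027,   0.        , 327.50446038],
       [  0.        , 306.65860027, 198.7326267 ],
       [  0.        ,   0.        ,   1.        ]]), array([[ 0.6284074 , -0.74639954, -0.21907046],
       [-0.7778838 , -0.60332231, -0.17578108],
       [-0.00096718,  0.28087349, -0.95974431]]), array([0.67512247, 0.16309044, 0.36439078]))
rr [378.  36.]
rl [280.  36.]
h [328. 188.]
pm [280.  38.]
tl [300. 257.]
tr [356. 257.]
```

View pics/w1.png

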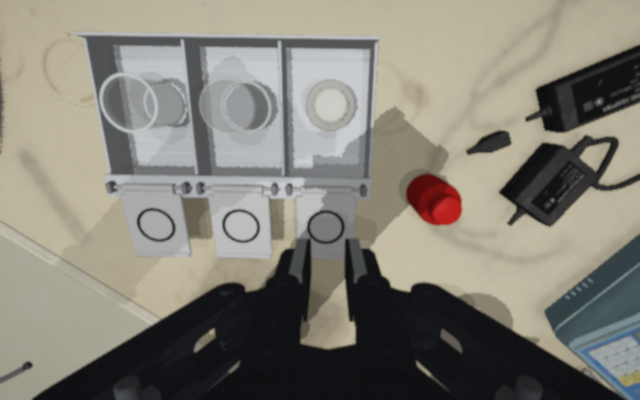

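```bash
python3 - <<'E'
from h import *
print(w2t(onz("wrist",(330,104),.08)),w2t(onz("wrist",(332.6,110.9),.042)))
print(w2t(onz("wrist",(288,188),.06)),w2t(onz("wrist",(364,188),.06)))
delta(t2w(30,-93,120),tool())
E
```

```text
[ 82.73731191 -92.87324338  80.        ] [ 76.65225825 -95.79966771  42.        ]
[  0.67978182 -50.52740103  60.        ] [   1.01503139 -128.33270238   60.        ]
now t=3.17 tcp [0.6186 0.1179 0.2222] tray [  6.1 -90.9 222.2] F [ 0.9 -0.4  0.3] w 0.017 q [-0.75  0.47  0.64  1.71 -0.32  1.06 -0.9 ]
xyz cm [ 2.36  0.24 10.22] rot deg [-0.1 -0.2  0.2]
```

```bash
python3 - <<'E'
from h import *
delta(t2w(33,-93,110),tool(5))
delta(t2w(33,-93,20),tool(5))
E
```

```text
now t=3.17 tcp [0.6186 0.1179 0.2222] tray [  6.1 -90.9 222.2] F [ 0.9 -0.4  0.3] w 0.017 q [-0.75  0.47  0.64  1.71 -0.32  1.06 -0.9 ]
xyz cm [ 2.65  0.24 11.23] rot deg [-0.1  4.8  0.2]
now t=3.17 tcp [0.6186 0.1179 0.2222] tray [  6.1 -90.9 222.2] F [ 0.9 -0.4  0.3] w 0.017 q [-0.75  0.47  0.64  1.71 -0.32  1.06 -0.9 ]
xyz cm [ 2.63  0.25 20.23] rot deg [-0.1  4.8  0.2]
```

Call:
jog_arm(
  rows=[
    {"xyz": [1,0.1,3],"delta_rot": [0,2,0],"fingers": 0.8},
    {"xyz": [2,0.2,6],"delta_rot": [0,4,0],"fingers": 0.8},
    {"xyz": [2.6,0.2,9],"delta_rot": [0,5,0],"fingers": 0.8},
    {"xyz": [2.65,0.2,11],"delta_rot": [0,5,0],"fingers": 0.8},
    {"xyz": [2.65,0.2,11.2],"delta_rot": [0,5,0],"fingers": 0.8},
  ],
)

```text
clock: 3.58
tcp_pos: [0.6376, 0.1342, 0.1061]
orientation: [-2.928, -1.038, -0.121]
contact_force: [-0.9, -0.4, -0.0]
grip_width: 0.0169
```

```bash
python3 - <<'E'
from h import *
delta(t2w(33,-93,20),tool(5))
im=imaging.grab_frame("wrist"); cv2.imwrite("pics/w2.png",im)
im=imaging.grab_frame("scene")[100:260,260:460]; cv2.imwrite("pics/s2.png",cv2.resize(im,None,fx=3.7,fy=3.7))
E
```

```text
now t=3.58 tcp [0.6376 0.1342 0.1061] tray [ 31.2 -90.  106.1] F [-0.9 -0.4 -0. ] w 0.017 q [-0.67  0.59  0.53  1.81 -0.47  0.79 -0.78]
xyz cm [-0.54  0.34  8.6 ] rot deg [-0.3  0.2  0.3]
```

View pics/w2.png

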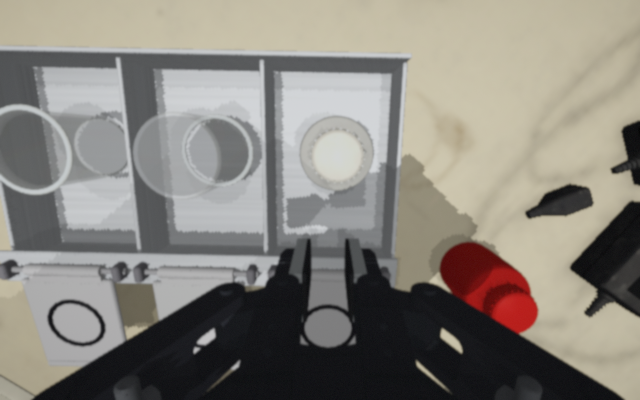

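View pics/s2.png

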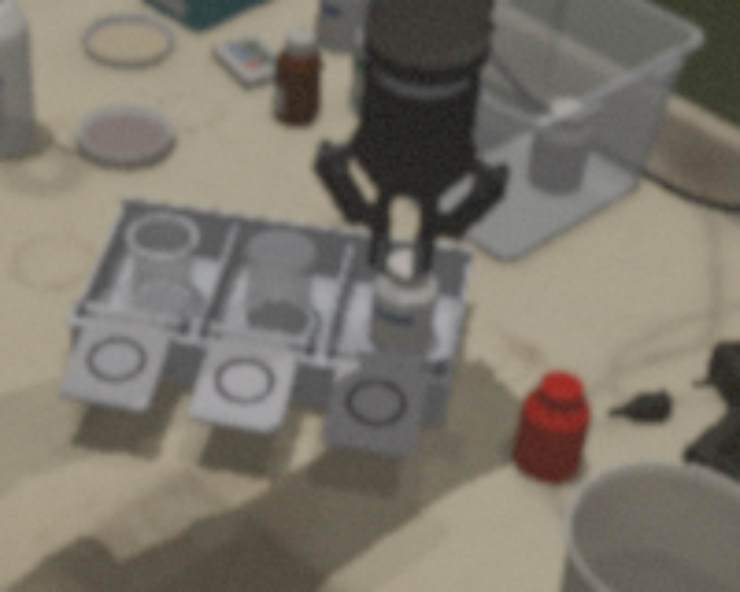

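Call:
jog_arm(
  rows=[
    {"xyz": [-0.1,0.1,2],"delta_rot": [0,0,0],"fingers": 0.8},
    {"xyz": [-0.2,0.2,4],"delta_rot": [0,0,0],"fingers": 0.8},
    {"xyz": [-0.4,0.3,6],"delta_rot": [0,0,0],"fingers": 0.8},
    {"xyz": [-0.5,0.3,7.5],"delta_rot": [0,0,0],"fingers": 0.8},
    {"xyz": [-0.55,0.3,8.4],"delta_rot": [0,0,0],"fingers": 0.8},
  ],
)

```text
clock: 4.1
tcp_pos: [0.6439, 0.1333, 0.0258]
orientation: [-2.929, -1.037, -0.13]
contact_force: [-0.5, -0.1, -0.4]
grip_width: 0.017
```

```bash
python3 - <<'E'
from h import *
delta(t2w(57,-93,20),tool(5))
im=imaging.grab_frame("wrist"); cv2.imwrite("pics/w3.png",im)
E
```

```text
now t=4.10 tcp [0.6439 0.1333 0.0258] tray [ 35.5 -94.7  25.8] F [-0.5 -0.1 -0.4] w 0.017 q [-0.6   0.7   0.45  1.83 -0.55  0.65 -0.71]
xyz cm [ 2.09 -0.16  0.77] rot deg [-0.1 -0.1  0.3]
```

View pics/w3.png

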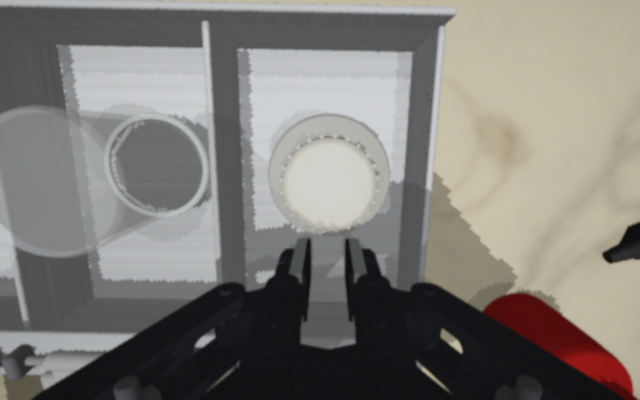

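Call:
jog_arm(
  rows=[
    {"xyz": [0.4,-0.1,0.6],"delta_rot": [0,0,0],"fingers": 0.8},
    {"xyz": [0.9,-0.1,0.65],"delta_rot": [0,0,0],"fingers": 0.8},
    {"xyz": [1.4,-0.1,0.7],"delta_rot": [0,0,0],"fingers": 0.8},
    {"xyz": [1.9,-0.1,0.75],"delta_rot": [0,0,0],"fingers": 0.8},
    {"xyz": [2.4,-0.1,0.8],"delta_rot": [0,0,0],"fingers": 0.8},
  ],
)

```text
clock: 4.57
tcp_pos: [0.6626, 0.1501, 0.0194]
orientation: [-2.929, -1.038, -0.129]
contact_force: [-0.0, -0.5, 1.3]
grip_width: 0.017
```

```bash
python3 - <<'E'
from h import *
delta(t2w(80,-94,20),tool(5))
im=imaging.grab_frame("wrist"); cv2.imwrite("pics/w4.png",im)
E
```

```text
now t=4.57 tcp [0.6626 0.1501 0.0194] tray [ 60.6 -93.3  19.4] F [-0.  -0.5  1.3] w 0.017 q [-0.61  0.74  0.45  1.77 -0.55  0.67 -0.74]
xyz cm [1.93 0.08 0.11] rot deg [-0.1 -0.1  0.3]
```

View pics/w4.png

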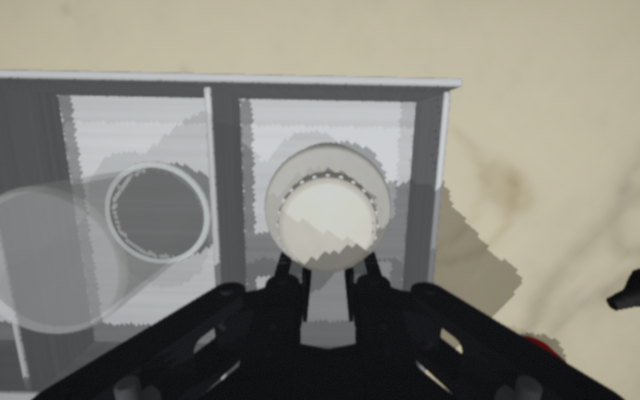

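Call:
jog_arm(
  rows=[
    {"xyz": [0.3,0,0.03],"delta_rot": [0,0,0],"fingers": 0.8},
    {"xyz": [0.7,0,0.06],"delta_rot": [0,0,0],"fingers": 0.8},
    {"xyz": [1.0,0,0.08],"delta_rot": [0,0,0],"fingers": 0.8},
    {"xyz": [1.3,0,0.1],"delta_rot": [0,0,0],"fingers": 0.8},
    {"xyz": [1.6,0,0.12],"delta_rot": [0,0,0],"fingers": 0.8},
  ],
)

```text
clock: 5.03
tcp_pos: [0.6759, 0.1612, 0.0196]
orientation: [-2.928, -1.039, -0.13]
contact_force: [-0.5, -0.1, -0.1]
grip_width: 0.017
```

```bash
python3 - <<'E'
from h import *
delta(t2w(85,-94,20),tool(5))
im=imaging.grab_frame("wrist"); cv2.imwrite("pics/w5.png",im)
E
```

```text
now t=5.03 tcp [0.6759 0.1612 0.0196] tray [ 78.  -92.9  19.6] F [-0.5 -0.1 -0.1] w 0.017 q [-0.62  0.76  0.45  1.73 -0.55  0.69 -0.75]
xyz cm [0.7  0.12 0.02] rot deg [-0.1 -0.1  0.4]
```

View pics/w5.png

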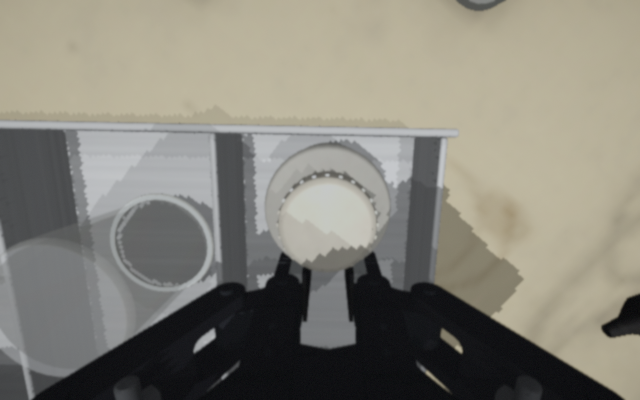

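```bash
python3 - <<'E'
from h import *
for z in (.05,.06,.072): print(w2t(onz("wrist",(328,144),z)))
print(w2t(onz("wrist",(328,135),.055)),w2t(onz("wrist",(328,223),.08)))
E
```

```text
[135.86833958 -92.81879409  50.        ]
[136.07396341 -92.81462011  60.        ]
[136.320712   -92.80961133  72.        ]
[139.15676269 -92.79267187  55.        ] [113.46433062 -92.97996321  80.        ]
```

Call:
jog_arm(
  rows=[
    {"xyz": [0.1,0,0.01],"delta_rot": [0,0,0],"fingers": 0.8},
    {"xyz": [0.2,0,0.02],"delta_rot": [0,0,0],"fingers": 0.8},
    {"xyz": [0.3,0,0.03],"delta_rot": [0,0,0],"fingers": 0.8},
    {"xyz": [0.35,0,0.03],"delta_rot": [0,0,0],"fingers": 0.8},
    {"xyz": [0.35,0,0.03],"delta_rot": [0,0,0],"fingers": 0.8},
  ],
)

```text
clock: 5.5
tcp_pos: [0.6787, 0.1636, 0.0195]
orientation: [-2.928, -1.039, -0.13]
contact_force: [-1.8, -0.8, 1.4]
grip_width: 0.0168
```

```bash
python3 - <<'E'
from h import *
delta(t2w(85,-94,20),tool(5))
im=imaging.grab_frame("wrist"); cv2.imwrite("pics/w6.png",im[90:290,180:500].repeat(2,0).repeat(2,1))
E
```

```text
now t=5.50 tcp [0.6787 0.1636 0.0195] tray [ 81.6 -92.8  19.5] F [-1.8 -0.8  1.4] w 0.017 q [-0.62  0.76  0.45  1.72 -0.55  0.7  -0.76]
xyz cm [ 0.34  0.12 -0.02] rot deg [-0.1 -0.1  0.4]
```

View pics/w6.png

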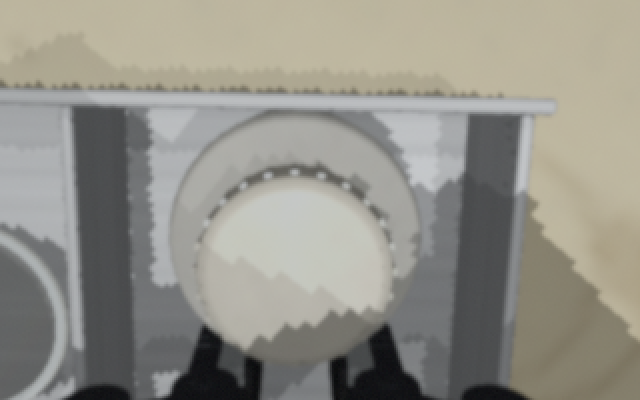

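Call:
jog_arm(
  rows=[
    {"xyz": [0.05,0,0],"delta_rot": [0,0,0],"fingers": 0.8},
    {"xyz": [0.1,0,0],"delta_rot": [0,0,0],"fingers": 0.8},
    {"xyz": [0.15,0,0],"delta_rot": [0,0,0],"fingers": 0.8},
    {"xyz": [0.2,0,0],"delta_rot": [0,0,0],"fingers": 0.8},
    {"xyz": [0.2,0,0],"delta_rot": [0,0,0],"fingers": 0.8},
  ],
)

```text
clock: 5.97
tcp_pos: [0.679, 0.1638, 0.0194]
orientation: [-2.929, -1.038, -0.125]
contact_force: [-5.6, -3.4, 4.0]
grip_width: 0.0171
```

```bash
python3 - <<'E'
from h import *
delta(t2w(85,-94,20),tool(5))
im=imaging.grab_frame("wrist"); cv2.imwrite("pics/w7.png",im[90:290,180:500].repeat(2,0).repeat(2,1))
E
```

```text
now t=5.97 tcp [0.679  0.1638 0.0194] tray [ 81.9 -92.8  19.4] F [-5.6 -3.4  4. ] w 0.017 q [-0.62  0.77  0.46  1.72 -0.55  0.7  -0.76]
xyz cm [ 0.31  0.12 -0.04] rot deg [-0.2  0.   0.3]
```

View pics/w7.png

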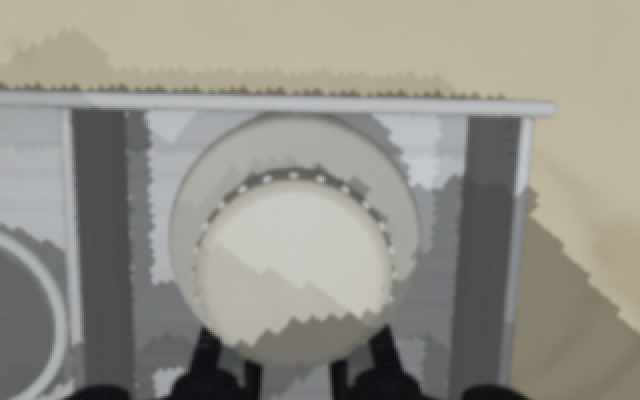

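Bottle is against the rear wall: the force rose to 7 N and it stopped advancing. Back off and up.

Call:
jog_arm(
  rows=[
    {"xyz": [-0.4,0,0],"delta_rot": [0,0,0],"fingers": 0.8},
    {"xyz": [-1,0,0],"delta_rot": [0,0,0],"fingers": 0.8},
    {"xyz": [-2,0,-0.1],"delta_rot": [0,0,0],"fingers": 0.8},
    {"xyz": [-3.2,0,-0.2],"delta_rot": [0,0,0],"fingers": 0.8},
    {"xyz": [-4,0,-0.3],"delta_rot": [0,0,0],"fingers": 0.8},
  ],
)

```text
clock: 6.43
tcp_pos: [0.6467, 0.1374, 0.0189]
orientation: [-2.929, -1.038, -0.125]
contact_force: [-0.7, -0.6, -0.3]
grip_width: 0.0171
```

Call:
jog_arm(
  rows=[
    {"xyz": [0,0,-2],"delta_rot": [0,0,0],"fingers": 1},
    {"xyz": [0.1,0,-5],"delta_rot": [0,0,0],"fingers": 1},
    {"xyz": [0,0,-9],"delta_rot": [0,0,0],"fingers": 1},
    {"xyz": [-2,0,-12],"delta_rot": [0,5,0],"fingers": 1},
    {"xyz": [-5,0,-14],"delta_rot": [0,10,0],"fingers": 1},
  ],
)

```text
clock: 6.85
tcp_pos: [0.603, 0.1006, 0.1582]
orientation: [-2.852, -1.018, -0.391]
contact_force: [1.1, -1.6, 0.8]
grip_width: -0.0
```

```bash
python3 - <<'E'
from h import *
delta(t2w(-125,-92,150),tool(45))
im=imaging.grab_frame("scene")[100:260,260:460]; cv2.imwrite("pics/s8.png",cv2.resize(im,None,fx=3.7,fy=3.7))
E
```

```text
now t=6.85 tcp [0.603  0.1006 0.1582] tray [-16.9 -94.6 158.2] F [ 1.1 -1.6  0.8] w -0.0 q [-0.6   0.38  0.49  1.99 -0.54  0.64 -0.63]
xyz cm [-10.63  -0.37  -2.11] rot deg [-0.1 29.5  0.6]
```

View pics/s8.png

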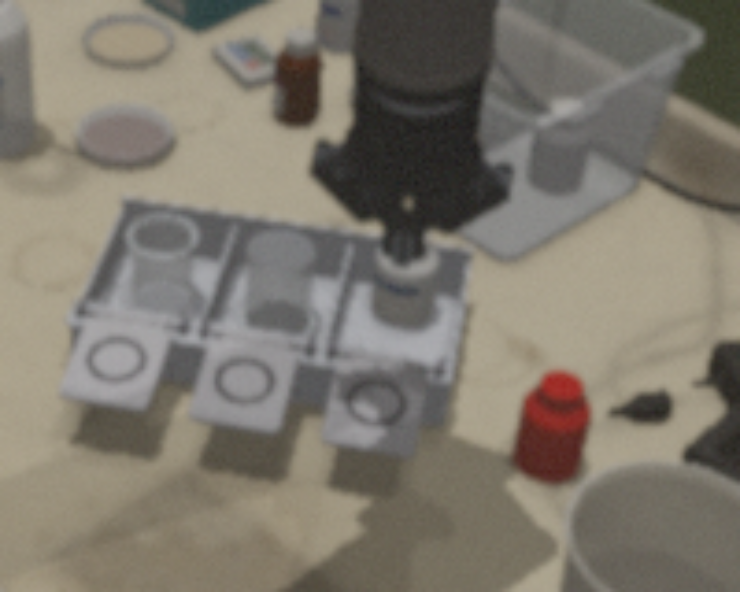

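```bash
python3 - <<'E'
from h import *
print("timer",w2t(onz("scene",(374,309),0)),"marker",w2t(onz("side",(371,276),0)),"red",w2t(onz("scene",(408,224),0)))
delta(t2w(-120,-92,130),tool(35))
E
```

```text
timer [-299.21716606 -156.5556323     0.        ] marker [ 59.02527021 370.81277371   0.        ] red [ -20.37964269 -213.83812031    0.        ]
now t=6.90 tcp [0.5903 0.0892 0.1562] tray [-33.9 -95.6 156.2] F [-13.1  -8.4  -5.9] w 0.0 q [-0.59  0.37  0.5   2.02 -0.54  0.63 -0.62]
xyz cm [-9.   -0.32  0.26] rot deg [-0.1 19.8 -0.3]
```

Call:
jog_arm(
  rows=[
    {"xyz": [-2,0,0],"delta_rot": [0,4,0],"fingers": 1},
    {"xyz": [-4,0,0],"delta_rot": [0,8,0],"fingers": 1},
    {"xyz": [-6,-0.1,0.1],"delta_rot": [0,12,0],"fingers": 1},
    {"xyz": [-8,-0.2,0.2],"delta_rot": [0,16,0],"fingers": 1},
    {"xyz": [-9,-0.3,0.3],"delta_rot": [0,20,0],"fingers": 1},
  ],
)

```text
clock: 7.32
tcp_pos: [0.5322, 0.0468, 0.1306]
orientation: [-2.706, -0.944, -0.724]
contact_force: [0.5, -0.1, -1.2]
grip_width: 0.0
```

```bash
python3 - <<'E'
from h import *
delta(t2w(-120,-92,80),tool(35))
E
```

```text
now t=7.32 tcp [0.5322 0.0468 0.1306] tray [-105.7  -92.3  130.6] F [ 0.5 -0.1 -1.2] w 0.0 q [-0.04  0.27  0.04  2.29 -1.16  0.37  0.15]
xyz cm [-3.78  0.04  3.65] rot deg [-0.7  4.8 -0.4]
```

Call:
jog_arm(
  rows=[
    {"xyz": [-1,0,0.7],"delta_rot": [0,1,0],"fingers": 1},
    {"xyz": [-2,0,1.5],"delta_rot": [0,2,0],"fingers": 1},
    {"xyz": [-3,0,2.5],"delta_rot": [0,3,0],"fingers": 1},
    {"xyz": [-3.7,0,3.6],"delta_rot": [0,3,0],"fingers": 1},
    {"xyz": [-3.7,0,3.6],"delta_rot": [0,3,0],"fingers": 1},
  ],
)

```text
clock: 7.73
tcp_pos: [0.5216, 0.0357, 0.0855]
orientation: [-2.669, -0.932, -0.777]
contact_force: [-0.1, -4.5, -1.8]
grip_width: -0.0002
```

```bash
python3 - <<'E'
from h import *
delta(t2w(-120,-92,25),tool(33))
im=imaging.grab_frame("wrist"); cv2.imwrite("pics/w9.png",im)
E
```

```text
now t=7.73 tcp [0.5216 0.0357 0.0855] tray [-121.   -94.4   85.5] F [-0.1 -4.5 -1.8] w -0.0 q [ 0.54  0.43 -0.57  2.32 -1.37  0.17  0.49]
xyz cm [-3.21 -0.1   5.13] rot deg [-1.2  0.1 -0.5]
```

View pics/w9.png

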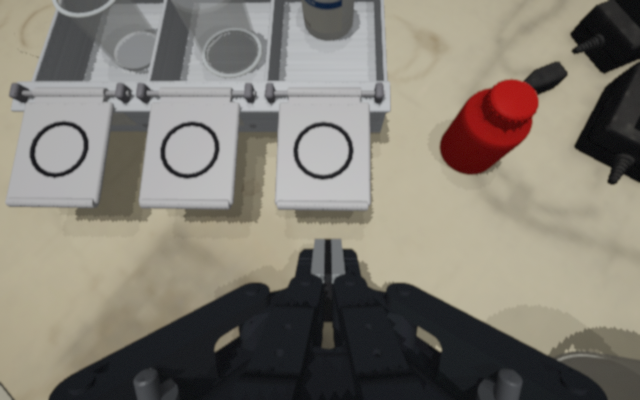

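```bash
cat > kin.py <<'E'
import numpy as np, itertools
from scipy.optimize import least_squares
from scipy.spatial.transform import Rotation as R
D=[([-1.35011,.47784,.02236,1.55641,-.0115,1.10929,-.08312],[.2178,.6383,.2303],[-.5141,-3.0991,.0028]),
([-1.2,.34,.2,1.77,-.08,1.04,-.36],[.3524,.4772,.2316],[1.451,2.787,.001]),
([-1.01,.33,.39,1.81,-.15,1.03,-.56],[.4812,.3209,.2319],[-2.228,-2.215,-.002]),
([-.79,.45,.57,1.7,-.27,1.08,-.75],[.6072,.1688,.2321],[-2.794,-1.434,-.003]),
([-.75,.47,.64,1.71,-.32,1.06,-.9],[.6187,.1156,.222],[-2.963,-1.041,-.002]),
([-.67,.59,.53,1.81,-.47,.79,-.78],[.6376,.1342,.1061],[-2.928,-1.038,-.121]),
([-.6,.7,.45,1.83,-.55,.65,-.71],[.6439,.1333,.0258],[-2.929,-1.037,-.13]),
([-.62,.76,.45,1.73,-.55,.69,-.75],[.6759,.1612,.0196],[-2.928,-1.039,-.13]),
([-.6,.38,.49,1.99,-.54,.64,-.63],[.603,.1006,.1582],[-2.852,-1.018,-.391]),
([-.04,.27,.04,2.29,-1.16,.37,.15],[.5322,.0468,.1306],[-2.706,-.944,-.724]),
([.54,.43,-.57,2.32,-1.37,.17,.49],[.5216,.0357,.0855],[-2.669,-.932,-.777])]
rz=lambda a:np.array([[np.cos(a),-np.sin(a),0],[np.sin(a),np.cos(a),0],[0,0,1.]])
ry=lambda a:np.array([[np.cos(a),0,np.sin(a)],[0,1.,0],[-np.sin(a),0,np.cos(a)]])
def fk(q,p,s):
    o1,o7,o3,o5,d,a,e,b,e2,f,c=p
    M=rz(s[0]*q[0]+o1); P=np.array([0,0,d])
    M=M@ry(q[1])@rz(s[1]*q[2]+o3); P=P+M@[e,0,a]
    M=M@ry(q[3])@rz(s[2]*q[4]+o5); P=P+M@[e2,0,b]
    M=M@ry(q[5]); P=P+M@[f,0,c]
    M=M@rz(s[3]*q[6]+o7); return P,M
def err(p,s):
    o=[]
    for q,P,v in D:
        P2,M=fk(q,p,s); o+=list(P2-P)+list(.2*R.from_matrix(M.T@R.from_rotvec(v).as_matrix()).as_rotvec())
    return np.array(o)
best=None
def fit():
    best=None
    for s in itertools.product([1,-1],repeat=4):
        for o1,o7 in itertools.product(np.arange(0,6.3,1.57),repeat=2):
            k=least_squares(err,[o1,o7,0,0,.35,.4,0,.4,0,0,.25],args=(s,),max_nfev=40)
            if best is None or k.cost<best[0]: best=(k.cost,s,k.x)
    return best
if __name__=="__main__":
    b=fit(); print(b[0],b[1],np.round(b[2],4)); print(np.round(1000*err(b[2],b[1]).reshape(-1,6),0)); np.save("kin.npy",np.r_[b[1],b[2]])
E
time python3 kin.py
```

```text
0.0004311545213798521 (-1, -1, -1, -1) [-0.0915  1.493   0.0023 -0.0102  0.2879  0.5516 -0.0306  0.4916  0.0054
 -0.0216  0.3292]
[[ 4.  9.  8. -0.  2. -1.]
 [-6.  5.  3.  0.  1. -1.]
 [-7.  7. -0. -0.  1.  0.]
 [-5.  1. -6. -0.  3.  0.]
 [-0.  1. -3.  1. -0. -1.]
 [-5. -3. -3.  2.  1.  0.]
 [-2. -8. -1.  2.  1. -1.]
 [ 4. -5. -1.  3.  0.  1.]
 [-5.  2.  1.  4.  1.  1.]
 [-1.  0. -1. 10. -0.  1.]
 [ 6. -3.  2.  8.  1.  1.]]
real	6m25.099s
user	6m22.302s
sys	0m0.125s
```

```bash
cat > ik.py <<'E'
from kin import *
import h
k=np.load("kin.npy"); s=k[:4]; p=k[4:]
lo=np.array([-2.96,-.34,-1.41,.24,-1.37,.17,-2.96]);hi=np.array([2.96,2.1,1.46,2.44,4.51,1.92,2.96])
def ik(P,M,q0):
    f=lambda q:(lambda r:np.r_[r[0]-P,.3*R.from_matrix(r[1].T@M).as_rotvec()])(fk(q,p,s))
    k=least_squares(f,np.clip(q0,lo+.06,hi-.06),bounds=(lo+.05,hi-.05)); return k.x,np.abs(k.fun).max()
if __name__=="__main__":
    q0s=[[.54,.43,-.57,2.32,-1.3,.25,.49],[-.1,.4,0,2.2,0,.5,0],[-.6,.6,.5,2,-.5,.6,-.6],[-.6,.6,.5,2,.5,.6,-.6]]
    for yaw in (5,15,25,38.7):
        for pit in (15,25,35,45):
            row=[]
            for X in ((-110,22),(-84,22),(-70,80),(-20,120)):
                b=min((ik(h.t2w(float(X[0]),-92.,float(X[1])),h.tool(pit,np.radians(yaw)),q) for q in q0s),key=lambda t:t[1]); row.append("%.0f"%(1000*b[1]))
            print(yaw,pit,row,np.round(b[0],2))
E
time timeout 500 python3 ik.py
```

```text
5 15 ['0', '0', '0', '0'] [-0.87  0.5   0.75  2.03 -0.65  0.55 -1.18]
5 25 ['27', '23', '0', '0'] [-0.82  0.44  0.63  2.15 -0.85  0.28 -0.99]
5 35 ['68', '65', '40', '21'] [-0.94  0.45  0.75  2.19 -1.32  0.22 -0.56]
5 45 ['110', '107', '83', '63'] [-1.06  0.45  0.87  2.19 -1.32  0.22 -0.59]
15 15 ['0', '0', '0', '0'] [-0.14  0.4  -0.12  2.03  0.04  0.45 -1.59]
15 25 ['23', '21', '0', '0'] [-0.42  0.37  0.2   2.15 -0.59  0.22 -1.  ]
15 35 ['61', '60', '39', '21'] [-0.59  0.37  0.42  2.19 -1.32  0.22 -0.29]
15 45 ['91', '21', '76', '62'] [-0.48  0.33  0.31  2.19 -1.32  0.22 -0.25]
25 15 ['0', '0', '0', '0'] [-0.62  0.44  0.5   2.02 -0.59  0.54 -0.84]
25 25 ['16', '14', '0', '0'] [-0.39  0.38  0.23  2.14 -0.82  0.31 -0.58]
25 35 ['43', '44', '27', '14'] [-0.18  0.36  0.02  2.19 -1.32  0.22 -0.04]
25 45 ['63', '61', '53', '47'] [ 0.19  0.36 -0.33  2.19 -1.32  0.22  0.06]
38.7 15 ['0', '0', '0', '0'] [ 0.09  0.43 -0.33  2.01 -0.01  0.5  -1.08]
38.7 25 ['0', '1', '0', '0'] [ 0.28  0.43 -0.5   2.11 -0.18  0.29 -0.87]
38.7 35 ['24', '24', '8', '0'] [ 0.22  0.41 -0.36  2.19 -1.26  0.24  0.22]
38.7 45 ['46', '47', '31', '0'] [ 0.93  0.87 -1.2   2.24  2.06  0.22 -2.75]
real	2m32.272s
user	2m30.082s
sys	0m0.280s
```

```bash
sed -i 's/in (5,15,25,38.7)/in (38.7,50,65,80)/; s/in (15,25,35,45)/in (22,30,40)/; s/-.6,.6,.5,2,.5,.6,-.6\]/.6,.6,-.7,2,1.5,.6,-1.5],[.3,.6,-.5,2,-1,.3,.5]/; s/((-110,22),(-84,22),(-70,80),(-20,120))/((-110,22),(-84,22),(-20,120))/' ik.py; time timeout 500 python3 ik.py
```

```text
38.7 22 ['0', '0', '0'] [-0.07  0.39 -0.1   2.08 -0.49  0.39 -0.62]
38.7 30 ['0', '0', '0'] [ 0.16  0.4  -0.32  2.15 -0.82  0.25 -0.25]
38.7 40 ['0', '0', '0'] [ 0.88  0.79 -1.17  2.22  1.65  0.22 -2.41]
50 22 ['0', '0', '0'] [ 0.04  0.42 -0.19  2.04 -0.48  0.47 -0.42]
50 30 ['0', '0', '0'] [ 0.13  0.42 -0.23  2.1  -0.85  0.42 -0.01]
50 40 ['0', '0', '0'] [ 0.49  0.5  -0.59  2.17 -1.18  0.32  0.42]
65 22 ['0', '0', '0'] [-0.62  0.53  0.7   1.98 -1.    0.87  0.27]
65 30 ['0', '0', '0'] [-0.21  0.46  0.24  2.02 -0.99  0.74  0.35]
65 40 ['0', '0', '0'] [-0.01  0.49  0.09  2.06 -1.19  0.78  0.6 ]
80 22 ['0', '0', '0'] [-0.29  0.49  0.29  1.91 -0.73  0.84  0.32]
80 30 ['0', '0', '0'] [-0.2   0.51  0.27  1.93 -0.89  0.91  0.5 ]
80 40 ['0', '0', '0'] [ 0.92  1.01 -1.25  1.95  0.4   0.65 -0.52]
real	2m14.591s
user	2m14.877s
sys	0m0.139s
```

```bash
python3 - <<'E'
from h import *
print("mug",w2t(onz("scene",(435,300),0)))
delta(t2w(-125,-97,90),tool(38,np.radians(60)))
E
```

```text
mug [-245.8156736  -285.92070814    0.        ]
now t=7.78 tcp [0.5212 0.0353 0.0851] tray [-121.6  -94.4   85.1] F [-0.1  0.1 -0.8] w -0.0 q [ 0.55  0.43 -0.57  2.32 -1.37  0.17  0.49]
xyz cm [-0.02  0.24 -0.6 ] rot deg [ 11.1   4.7 -18.1]
```

Call:
jog_arm(
  rows=[
    {"xyz": [0,0,-0.2],"delta_rot": [3,1.2,-5],"fingers": 1},
    {"xyz": [0,0.1,-0.4],"delta_rot": [6,2.5,-10],"fingers": 1},
    {"xyz": [0,0.2,-0.6],"delta_rot": [9,4,-15],"fingers": 1},
    {"xyz": [0,0.2,-0.6],"delta_rot": [11,4.7,-18],"fingers": 1},
    {"xyz": [0,0.2,-0.6],"delta_rot": [11,4.7,-18],"fingers": 1},
  ],
)

```text
clock: 8.2
tcp_pos: [0.5211, 0.0292, 0.0897]
orientation: [-2.341, -1.346, -0.806]
contact_force: [0.6, -0.5, 0.2]
grip_width: 0.0
```

```bash
python3 - <<'E'
from h import *
delta(t2w(-120,-97,22),tool(38,np.radians(60)))
im=imaging.grab_frame("wrist"); cv2.imwrite("pics/w10.png",im)
E
```

```text
now t=8.20 tcp [0.5211 0.0292 0.0897] tray [-125.4  -99.1   89.7] F [ 0.6 -0.5  0.2] w 0.0 q [ 0.58  0.49 -0.47  2.22 -1.07  0.46  0.64]
xyz cm [-3.7  -0.02  5.7 ] rot deg [ 0.2  0.1 -0.1]
```

View pics/w10.png

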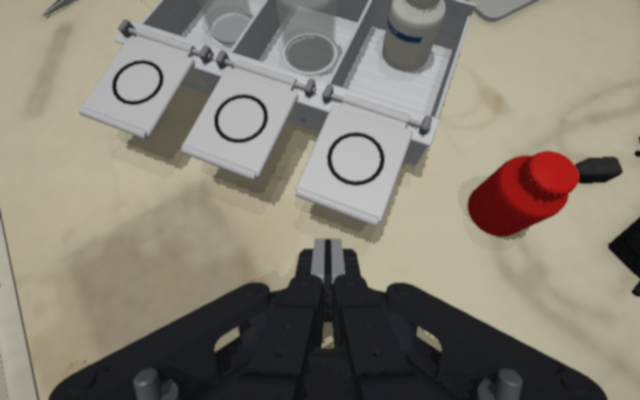

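Call:
jog_arm(
  rows=[
    {"xyz": [-0.8,0,1.2],"delta_rot": [0,0,0],"fingers": 1},
    {"xyz": [-1.6,0,2.4],"delta_rot": [0,0,0],"fingers": 1},
    {"xyz": [-2.5,0,3.8],"delta_rot": [0,0,0],"fingers": 1},
    {"xyz": [-3.2,0,5],"delta_rot": [0,0,0],"fingers": 1},
    {"xyz": [-3.6,0,5.6],"delta_rot": [0,0,0],"fingers": 1},
  ],
)

```text
clock: 8.67
tcp_pos: [0.5226, 0.0364, 0.0222]
orientation: [-2.343, -1.342, -0.802]
contact_force: [0.2, 0.2, 0.8]
grip_width: -0.0004
```

```bash
python3 - <<'E'
from h import *
M=tool(38,np.radians(60))
delta(t2w(-88,-97,23),M)
im=imaging.grab_frame("wrist"); cv2.imwrite("pics/w11.png",im)
im=imaging.grab_frame("scene")[120:280,240:440]; cv2.imwrite("pics/s11.png",cv2.resize(im,None,fx=3.7,fy=3.7))
E
```

```text
now t=8.67 tcp [0.5226 0.0364 0.0222] tray [-119.8  -94.5   22.2] F [0.2 0.2 0.8] w -0.0 q [ 0.65  0.67 -0.58  2.22 -1.2   0.3   0.84]
xyz cm [2.32 1.37 1.7 ] rot deg [ 0.2  0.2 -0.3]
```

View pics/w11.png

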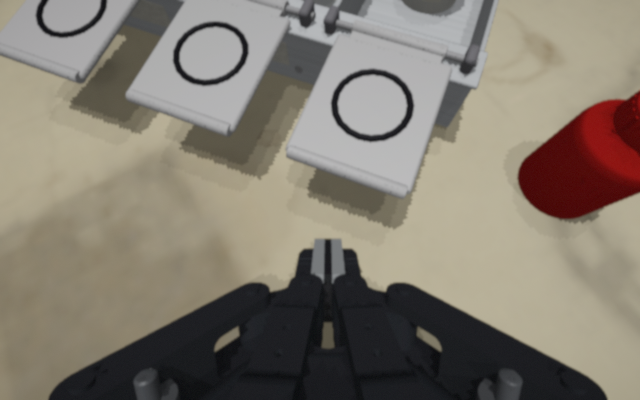

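View pics/s11.png

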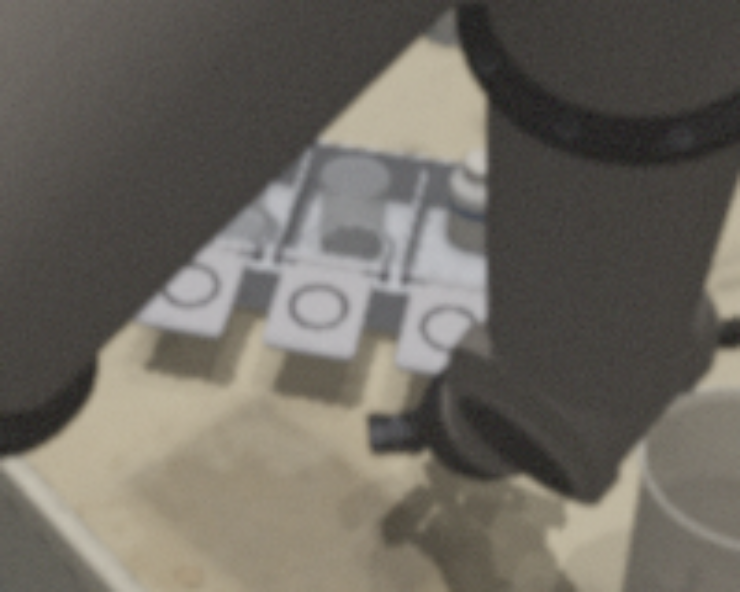

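Call:
jog_arm(
  rows=[
    {"xyz": [0.5,0.3,0.35],"delta_rot": [0,0,0],"fingers": 1},
    {"xyz": [1.0,0.6,0.7],"delta_rot": [0,0,0],"fingers": 1},
    {"xyz": [1.5,0.9,1.1],"delta_rot": [0,0,0],"fingers": 1},
    {"xyz": [1.8,1.1,1.35],"delta_rot": [0,0,0],"fingers": 1},
    {"xyz": [2.0,1.2,1.5],"delta_rot": [0,0,0],"fingers": 1},
  ],
)

```text
clock: 9.18
tcp_pos: [0.5469, 0.0525, 0.0238]
orientation: [-2.341, -1.343, -0.804]
contact_force: [0.0, 0.3, -0.2]
grip_width: -0.0001
```

```bash
python3 - <<'E'
from h import *
M=tool(38,np.radians(60))
delta(t2w(-88,-97,23),M)
im=imaging.grab_frame("wrist"); cv2.imwrite("pics/w12.png",im)
E
```

```text
now t=9.18 tcp [0.5469 0.0525 0.0238] tray [-90.7 -97.1  23.8] F [ 0.   0.3 -0.2] w -0.0 q [ 0.59  0.68 -0.56  2.18 -1.19  0.3   0.79]
xyz cm [0.15 0.09 0.22] rot deg [ 0.2  0.1 -0.2]
```

View pics/w12.png

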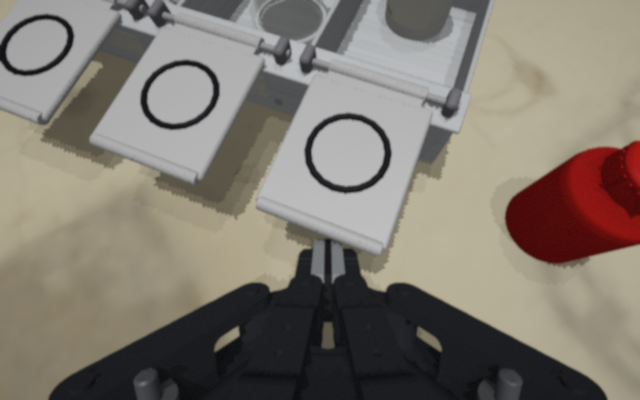

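Call:
jog_arm(
  rows=[
    {"xyz": [0.1,0.07,0.08],"delta_rot": [0,0,0],"fingers": 1},
    {"xyz": [0.2,0.14,0.16],"delta_rot": [0,0,0],"fingers": 1},
    {"xyz": [0.3,0.2,0.24],"delta_rot": [0,0,0],"fingers": 1},
    {"xyz": [0.4,0.25,0.32],"delta_rot": [0,0,0],"fingers": 1},
    {"xyz": [0.4,0.25,0.32],"delta_rot": [0,0,0],"fingers": 1},
  ],
)

```text
clock: 9.65
tcp_pos: [0.5513, 0.0555, 0.0234]
orientation: [-2.342, -1.343, -0.803]
contact_force: [-1.1, -0.2, 0.4]
grip_width: -0.0001
```

```bash
cat > arc.py <<'E'
from h import *
import sys
o=r.get_obs(); A=R.from_rotvec(o["orientation"]).as_matrix(); P=o["tcp_pos"]
print(o["clock"],np.round(w2t(P),1),np.round(o["contact_force"],1),np.round(o["joints"],2))
f0=float(sys.argv[1]); L=float(sys.argv[3]) if len(sys.argv)>3 else 84
b=lambda f:np.array([-L*np.cos(np.radians(f-6)),L*np.sin(np.radians(f-6))])
for f in map(float,sys.argv[2].split(",")):
    d=b(f)-b(f0); w=t2w(d[0],0.,d[1])-t2w(0.,0.,0.); print(f,np.round(d,1),np.round(A.T@w*100,2))
E
python3 arc.py 0 5,10,15,20,25,30,40
```

```text
9.65 [-85.4 -97.5  23.4] [-1.1 -0.2  0.4] [ 0.58  0.68 -0.56  2.18 -1.19  0.3   0.78]
5.0 [-0.4  7.3] [ 0.42 -0.02 -0.6 ]
10.0 [-0.3 14.6] [ 0.88 -0.01 -1.17]
15.0 [ 0.6 21.9] [ 1.39  0.02 -1.7 ]
20.0 [ 2.  29.1] [ 1.94  0.07 -2.18]
25.0 [ 4.1 36.1] [ 2.52  0.15 -2.62]
30.0 [ 6.8 42.9] [ 3.14  0.24 -3.  ]
40.0 [13.9 55.8] [ 4.45  0.49 -3.6 ]
```

Call:
jog_arm(
  rows=[
    {"xyz": [0.42,0,-0.6],"delta_rot": [0,0,0],"fingers": 1},
    {"xyz": [0.88,0,-1.17],"delta_rot": [0,0,0],"fingers": 1},
    {"xyz": [1.39,0,-1.7],"delta_rot": [0,0,0],"fingers": 1},
    {"xyz": [1.94,0.1,-2.18],"delta_rot": [0,0,0],"fingers": 1},
    {"xyz": [1.94,0.1,-2.18],"delta_rot": [0,0,0],"fingers": 1},
  ],
)

```text
clock: 10.07
tcp_pos: [0.5543, 0.0571, 0.0547]
orientation: [-2.341, -1.346, -0.807]
contact_force: [-0.0, 0.8, 0.1]
grip_width: 0.0003
```

```bash
python3 - <<'E'
from h import *
im=imaging.grab_frame("wrist"); cv2.imwrite("pics/w13.png",im)
im=imaging.grab_frame("side")[150:270,220:400]; cv2.imwrite("pics/d13.png",cv2.resize(im,None,fx=4,fy=4))
E
python3 arc.py 20 30,40,45,50,55,60,70
```

```text
10.1667 [-82.8 -97.9  53.3] [ 0.8  0.1 -0.4] [ 0.53  0.6  -0.5   2.17 -1.14  0.36  0.69]
30.0 [ 4.8 13.8] [ 1.2   0.17 -0.82]
40.0 [11.9 26.7] [ 2.51  0.43 -1.42]
45.0 [16.2 32.5] [ 3.19  0.59 -1.64]
50.0 [21.1 38. ] [ 3.89  0.76 -1.79]
55.0 [26.4 43.1] [ 4.59  0.95 -1.88]
60.0 [32.1 47.6] [ 5.29  1.16 -1.92]
70.0 [44.7 55.2] [ 6.68  1.61 -1.79]
```

View pics/w13.png

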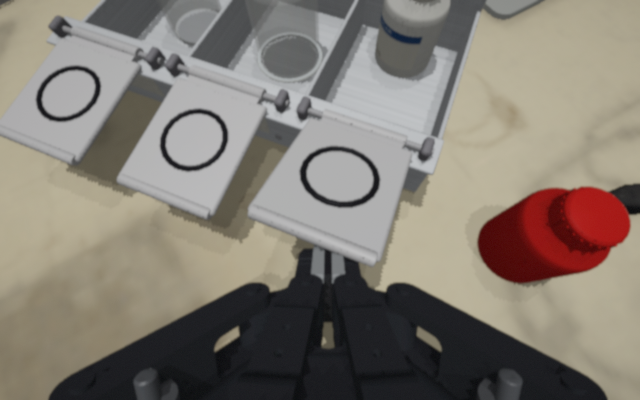

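View pics/d13.png

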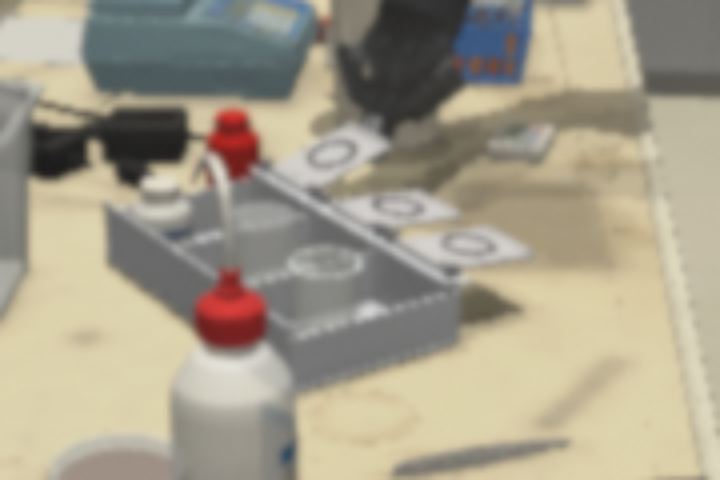

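Call:
jog_arm(
  rows=[
    {"xyz": [0.8,0.2,-0.3],"delta_rot": [0,0,0],"fingers": 1},
    {"xyz": [1.6,0.3,-0.65],"delta_rot": [0,0,0],"fingers": 1},
    {"xyz": [2.3,0.5,-1.0],"delta_rot": [0,0,0],"fingers": 1},
    {"xyz": [3.0,0.6,-1.25],"delta_rot": [0,0,0],"fingers": 1},
    {"xyz": [3.4,0.7,-1.4],"delta_rot": [0,0,0],"fingers": 1},
  ],
)

```text
clock: 10.58
tcp_pos: [0.5692, 0.0696, 0.0858]
orientation: [-2.341, -1.346, -0.806]
contact_force: [-0.3, 0.2, -0.9]
grip_width: -0.0001
```

```bash
python3 - <<'E'
from h import *
im=imaging.grab_frame("wrist"); cv2.imwrite("pics/w14.png",im)
E
python3 arc.py 45 50,60,70,80,90,100
```

```text
10.6333 [-62.1 -97.8  86.4] [-0.5  0.6  1.2] [ 0.45  0.53 -0.44  2.14 -1.08  0.42  0.56]
50.0 [4.9 5.5] [ 0.69  0.18 -0.15]
60.0 [15.9 15.1] [ 2.1   0.58 -0.28]
70.0 [28.5 22.6] [ 3.48  1.03 -0.15]
80.0 [42.1 27.9] [4.81 1.52 0.22]
90.0 [56.5 30.7] [6.04 2.04 0.83]
100.0 [71.1 30.9] [7.13 2.56 1.65]
```

View pics/w14.png

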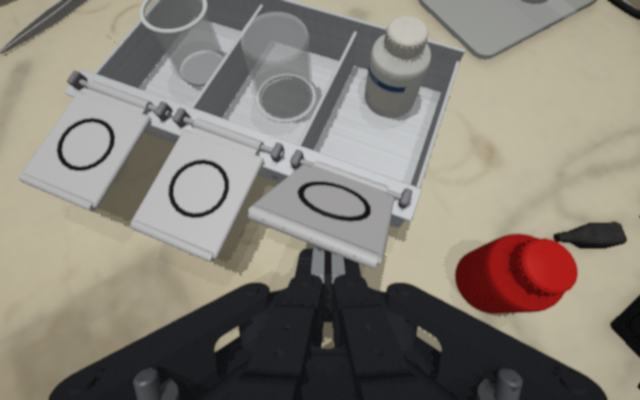

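Call:
jog_arm(
  rows=[
    {"xyz": [0.7,0.2,-0.15],"delta_rot": [0,0,0],"fingers": 1},
    {"xyz": [1.4,0.4,-0.22],"delta_rot": [0,0,0],"fingers": 1},
    {"xyz": [2.1,0.6,-0.28],"delta_rot": [0,0,0],"fingers": 1},
    {"xyz": [2.8,0.8,-0.22],"delta_rot": [0,0,0],"fingers": 1},
    {"xyz": [3.4,1.0,-0.15],"delta_rot": [0,0,0],"fingers": 1},
  ],
)

```text
clock: 11.05
tcp_pos: [0.5918, 0.0877, 0.1088]
orientation: [-2.34, -1.347, -0.807]
contact_force: [0.4, -0.3, 0.1]
grip_width: -0.0001
```

```bash
python3 - <<'E'
from h import *
M=tool(38,np.radians(60))
delta(t2w(-5,-97,110),M)
delta(t2w(15,-97,108),M)
im=imaging.grab_frame("wrist"); cv2.imwrite("pics/w15.png",im)
im=imaging.grab_frame("side")[150:270,220:400]; cv2.imwrite("pics/d15.png",cv2.resize(im,None,fx=4,fy=4))
E
```

```text
now t=11.05 tcp [0.5918 0.0877 0.1088] tray [-33.7 -97.7 108.8] F [ 0.4 -0.3  0.1] w -0.0 q [ 0.38  0.5  -0.4   2.1  -1.03  0.46  0.44]
xyz cm [2.2  0.97 1.57] rot deg [ 0.3  0.  -0.1]
now t=11.05 tcp [0.5918 0.0877 0.1088] tray [-33.7 -97.7 108.8] F [ 0.4 -0.3  0.1] w -0.0 q [ 0.38  0.5  -0.4   2.1  -1.03  0.46  0.44]
xyz cm [3.54 1.69 2.88] rot deg [ 0.3  0.  -0.1]
```

View pics/w15.png

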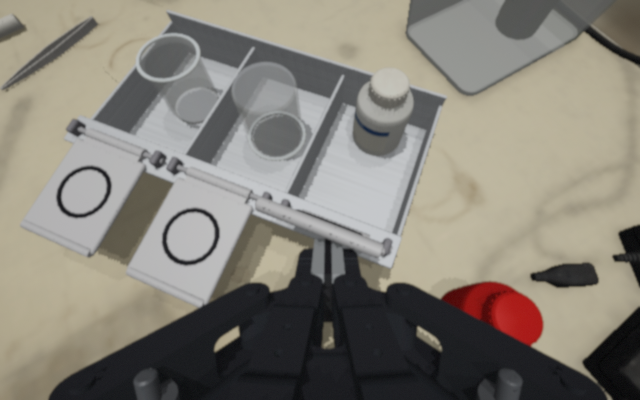

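View pics/d15.png

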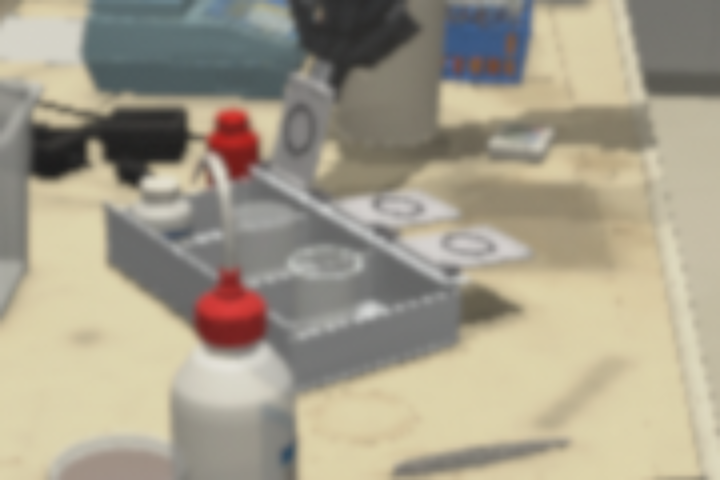

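Tag is near 75° up. Push over horizontally.

Call:
jog_arm(
  rows=[
    {"xyz": [0.7,0.3,0.5],"delta_rot": [0,0,0],"fingers": 1},
    {"xyz": [1.4,0.6,1.0],"delta_rot": [0,0,0],"fingers": 1},
    {"xyz": [2.2,1.0,1.5],"delta_rot": [0,0,0],"fingers": 1},
    {"xyz": [2.9,1.3,2.1],"delta_rot": [0,0,0],"fingers": 1},
    {"xyz": [3.5,1.7,2.7],"delta_rot": [0,0,0],"fingers": 1},
  ],
)

```text
clock: 11.57
tcp_pos: [0.6301, 0.1192, 0.1098]
orientation: [-2.338, -1.349, -0.809]
contact_force: [-0.4, -1.5, 0.1]
grip_width: -0.0001
```

```bash
python3 - <<'E'
from h import *
M=tool(38,np.radians(60))
delta(t2w(-40,-97,125),M)
im=imaging.grab_frame("wrist"); cv2.imwrite("pics/w16.png",im)
im=imaging.grab_frame("side")[150:270,220:400]; cv2.imwrite("pics/d16.png",cv2.resize(im,None,fx=4,fy=4))
E
```

```text
now t=11.57 tcp [0.6301 0.1192 0.1098] tray [ 16.  -97.  109.8] F [-0.4 -1.5  0.1] w -0.0 q [ 0.29  0.54 -0.38  2.02 -1.    0.44  0.36]
xyz cm [-3.17 -2.02 -4.42] rot deg [ 0.2 -0.   0.1]
```

View pics/w16.png

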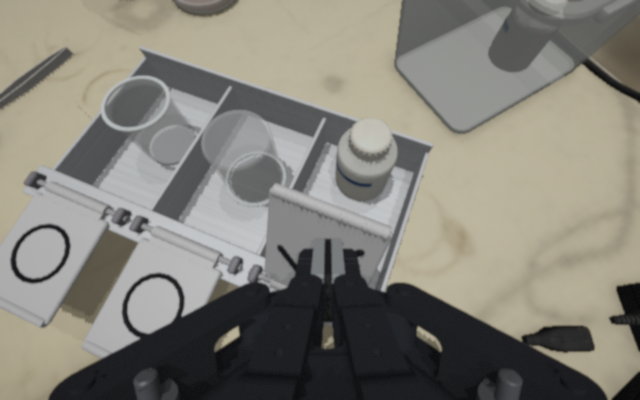

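View pics/d16.png

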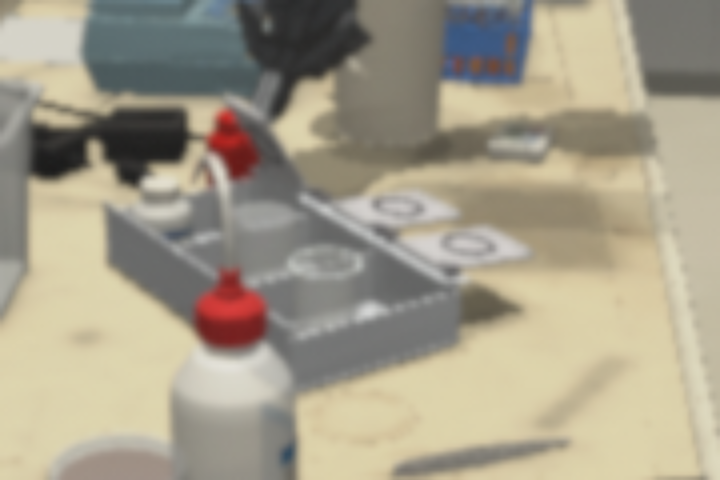

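Call:
jog_arm(
  rows=[
    {"xyz": [-0.6,-0.4,-0.9],"delta_rot": [0,0,0],"fingers": 1},
    {"xyz": [-1.2,-0.8,-1.8],"delta_rot": [0,0,0],"fingers": 1},
    {"xyz": [-2,-1.3,-2.8],"delta_rot": [0,0,0],"fingers": 1},
    {"xyz": [-2.6,-1.7,-3.6],"delta_rot": [0,0,0],"fingers": 1},
    {"xyz": [-3.2,-2.0,-4.4],"delta_rot": [0,0,0],"fingers": 1},
  ],
)

```text
clock: 12.08
tcp_pos: [0.5852, 0.0829, 0.1248]
orientation: [-2.338, -1.349, -0.809]
contact_force: [-0.5, 0.5, 0.0]
grip_width: -0.0001
```

Call:
jog_arm(
  rows=[
    {"xyz": [0,0,-1],"delta_rot": [0,0,0],"fingers": 1},
    {"xyz": [0,0,-2],"delta_rot": [0,0,0],"fingers": 1},
    {"xyz": [0,0,-3],"delta_rot": [0,0,0],"fingers": 1},
    {"xyz": [0,0,-3],"delta_rot": [0,0,0],"fingers": 1},
    {"xyz": [0,0,-3],"delta_rot": [0,0,0],"fingers": 1},
  ],
)

```text
clock: 12.5
tcp_pos: [0.5766, 0.0666, 0.1495]
orientation: [-2.339, -1.35, -0.811]
contact_force: [-0.2, 0.2, 0.1]
grip_width: 0.0001
```

```bash
python3 - <<'E'
from h import *
M=tool(38,np.radians(60))
delta(t2w(-40,-97,125),M)
im=imaging.grab_frame("wrist"); cv2.imwrite("pics/w17.png",im)
im=imaging.grab_frame("side")[150:270,220:400]; cv2.imwrite("pics/d17.png",cv2.resize(im,None,fx=4,fy=4))
E
```

```text
now t=12.50 tcp [0.5766 0.0666 0.1495] tray [ -58.8 -104.6  149.5] F [-0.2  0.2  0.1] w 0.0 q [ 0.39  0.41 -0.36  2.11 -0.98  0.55  0.38]
xyz cm [ 0.08 -0.05  3.18] rot deg [ 0.4 -0.1  0.1]
```

View pics/w17.png

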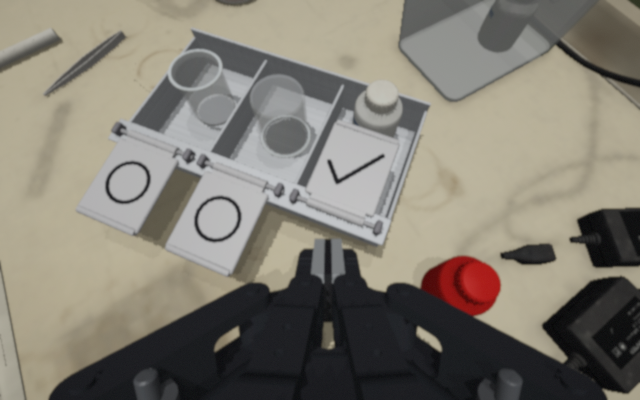

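View pics/d17.png

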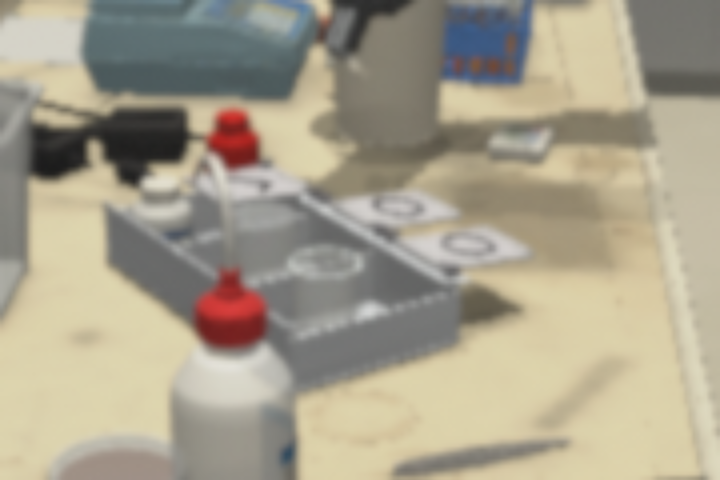

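Tag lies back, tick up at about (357,170). Let it settle, then check the bead's position against the stop.

Call:
jog_arm(
  rows=[
    {"xyz": [0,0,-1],"delta_rot": [0,0,0],"fingers": 1},
    {"xyz": [0,0,-2],"delta_rot": [0,0,0],"fingers": 1},
    {"xyz": [0,0,-2],"delta_rot": [0,0,0],"fingers": 1},
    {"xyz": [0,0,-2],"delta_rot": [0,0,0],"fingers": 1},
    {"xyz": [0,0,-2],"delta_rot": [0,0,0],"fingers": 1},
  ],
)

```text
clock: 13.02
tcp_pos: [0.5698, 0.0567, 0.1645]
orientation: [-2.338, -1.35, -0.81]
contact_force: [-0.0, 0.2, 0.2]
grip_width: 0.0002
```

```bash
python3 - <<'E'
from h import *
o=r.get_obs(); print(o["clock"],o["contact_force"],np.abs(o["qvel"]).max())
im=imaging.grab_frame("wrist").copy()
for a,c in((3.14,(0,0,255)),(2.95,(255,0,0))):
    f=a-np.radians(6); 
    for y in(-60.,-124.):
        p=proj("wrist",t2w(-84*np.cos(f),y,56+84*np.sin(f))); print(a,y,p); cv2.circle(im,tuple(int(v) for v in p),2,c,-1)
cv2.imwrite("pics/w18.png",cv2.resize(im[40:260,200:480],None,fx=2.7,fy=2.7))
E
```

```text
13.0167 [-0.02583978  0.22444781  0.20137368] 0.007898649996838562
3.14 -60.0 [337.57859345 115.32905004]
3.14 -124.0 [398.86359518 135.19337656]
2.95 -60.0 [336.98365728 107.7484487 ]
2.95 -124.0 [401.61882148 128.48380978]
```

View pics/w18.png

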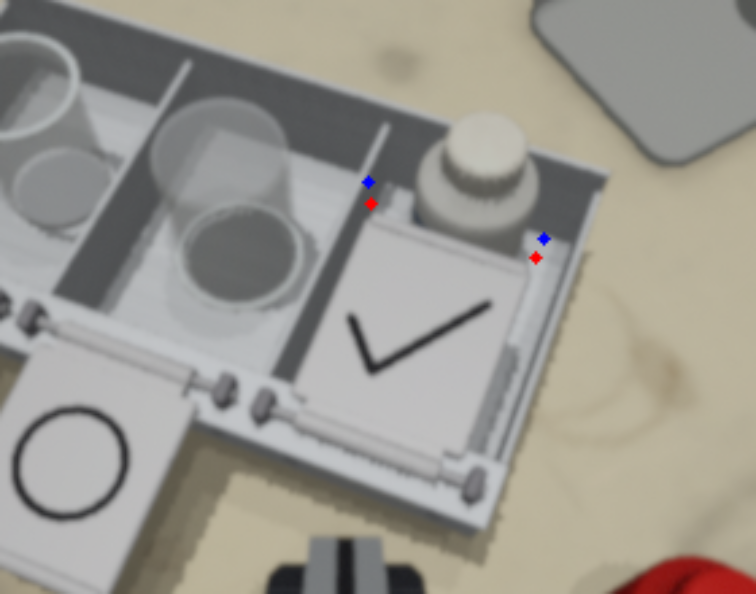

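```bash
python3 - <<'E'
from h import *
print(r.hand_in(), r.get_obs()["clock"])
E
```

```text
the job is handed in; nothing more can be done
the job is handed in; nothing more can be done
```

I pushed the bottle back against the rear wall of the right bay with the nearly shut fingertips. I then lifted that bay's tag by its front bead and tipped it over the top. The job was handed in at about 13 s; no verdict came back.

**Bottle:** It stopped advancing when the wrist force rose to about 7 N, and the pictures taken after that show it upright at the wall.

**Tag:** In the last wrist picture it lies over the bay with its tick up. Its free edge shows about 4 mm nearer the front than I predicted for a full fold. That is on the far side from a tag still standing up, so I took it as calibration error and a settled tag.

**Other checks:** The other two tags still lie to the front. The beakers, the red look-alike and the timer look untouched in the pictures. I did not recheck the marker closely, but the arm never went low near it. The wrist force was about zero and the arm was at rest, touching nothing.

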